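Seat a coated roller on the datum pin of a measuring rail

TASK

Take the longer of the two rollers from the white rack, lay it in the V-groove of the rail on the open stretch in front of the black bridge, and let go of it there. Then push it gently along the groove from behind, under the bridge, feeling for the upright datum pin, until its front end bears on it; hold it lightly pressed against the pin for about a second, then back away and leave it bearing on the pin. The pin is delicate, so never ram it or press hard, and leave the shorter roller and the other things on the table undisturbed.

Things in the scene. Friction and masses are not known exactly. Their poses are not given: they have to be found in the camera images.
- long_roller: the longer of two plain polished steel rollers: a solid cylinder 32 mm in diameter and 110 mm long, about 0.4 kg (may differ by a third); both ends alike. Origin at its centre, x axis along its length. At the start it lies in one of the two places of the rack (either one), its axis 40 mm above the table.
- short_roller: the shorter roller, not to be used: 32 mm in diameter, 80 mm long, same steel, lying in the other place of the rack. Origin at its centre, x axis along its length.
- rack: flat white plastic rack, fixed, 130 x 150 mm and 10 mm thick, origin at the centre of its underside. Each roller lies along the rack's x axis, centred at x = 0, y = +45 or -45 mm, on two V-saddles 10 mm wide at x = +28 and -28 mm, whose tops are 34 mm above the table; the 46 mm between the saddles is free down to 10 mm above the table.
- rail: aluminium V-rail fixed to the table, origin under its middle at table height, x along the groove towards the datum pin. The 90-degree groove runs from x = -130 to +130 mm; its flanks end 42 mm above the table, 15 mm either side of the centre line; the body is 53 mm wide there, 38 mm high. A roller in it has its axis 50 mm above the table and takes some 2 to 7 N to slide.
- bridge (a point): middle of the opening of the black bridge that crosses the groove, on the centre line at x = 40 mm of the rail, 50 mm above the table. The bridge is 20 mm long along the groove and 70 mm wide; its opening is 54 mm wide, underside 74 mm and top 82 mm above the table. A roller must be laid in with its front end short of the bridge.
- stop: black saddle clamped over the groove's far end, origin at x = 75 to 92 mm of the rail, at table height, x as the rail's. It carries the steel datum pin (12 mm in diameter, 30 to 66 mm high) on a screw-set tongue: the pin's front is anywhere from 8 mm before to 8 mm behind this origin, not measured. The pin yields some 12 N per mm; press it with 2 to 6 N beyond the friction, over 12 N damages it.
- wafer_case: bystander: closed flat round white plastic case, 90 mm in diameter, 20 mm high, origin at the centre of its underside.
- jar: bystander: amber glass jar with cap, 48 mm in diameter, 60 mm high, origin at the centre of its underside.
- driver: bystander: screwdriver with black handle, 160 mm long, lying on the table, x axis along it.
Not all that is in view belongs to the job. What is shaped like the long_roller but red or yellow is not meant.

How it is judged (in metres and radians):
On the way, in this order (a step that is already met when the one before it is completed fails the run):
1. the long roller lies in the groove in front of the bridge, released (y of long_roller in the frame of rail between -0.003 and 0.003 m and z of long_roller in the frame of rail between 0.047 and 0.053 m and angle between the x axis of long_roller and the x axis of rail, either way round below 0.05 rad and x of long_roller in the frame of rail below -0.022 m and contact force between the fingers and long_roller below 0.1 N and linear speed of long_roller below 0.02 m/s), for 0.15 s.
2. the roller's end is pressed lightly on the datum pin (y of long_roller in the frame of rail between -0.003 and 0.003 m and z of long_roller in the frame of rail between 0.047 and 0.053 m and angle between the x axis of long_roller and the x axis of rail, either way round below 0.05 rad and contact force between long_roller and stop above 1 N), for 0.3 s.
At the end, for the whole second after the job is handed in: the long roller lies in the groove (centred within 3 mm, in line within 0.05 rad), at rest and released, its front end left bearing on the datum pin (still over 0.1 N between them), its centre 43 to 65 mm short of the saddle origin (y of long_roller in the frame of rail between -0.003 and 0.003 m and z of long_roller in the frame of rail between 0.047 and 0.053 m and angle between the x axis of long_roller and the x axis of rail, either way round below 0.05 rad and contact force between long_roller and stop above 0.1 N and x of long_roller in the frame of stop between -0.065 and -0.043 m and linear speed of long_roller below 0.01 m/s and contact force between the fingers and long_roller below 0.1 N); the robot touches nothing.
It fails at once if the roller is pressed on the datum pin with more than 12 N (contact force between long_roller and stop above 12 N).
It fails at once if the robot touches the datum pin with more than 3 N (contact force between any of the fingers, the arm and stop above 3 N).
It fails at once if the shorter roller is moved by more than 10 mm (distance of short_roller from where it was at the start of the episode above 0.01 m).
It fails at once if the wafer case, the jar or the screwdriver is moved by more than 15 mm (distance of any of wafer_case, jar, driver from where it was at the start of the episode above 0.015 m).
It also fails if it takes over 72 s, if anything falls off the work surface, if the arm or the gripper's body presses on something with over 40 N, if the wrist force passes 120 N, or if a joint passes its speed limit or range.

ROBOT

A 6-joint arm with a two-finger parallel gripper is mounted at the origin on the work surface. World frame = base frame: x ahead of the robot, y to its left, z up, the work surface at z = 0. Lengths are in mm, angles in degrees, forces in N, time in s.
With the tool pointing down it reaches from about 250 to 725 mm from the base axis. Payload 9.7 kg.
Tool frame: the origin (TCP) lies at the very end of the fingers, on their centre line; the grasp point (between the pads) lies ctrl.grasp_offset behind it (ctrl.grasp_offset is the distance from the TCP to the grasp point, in mm); z points along the fingers, y is the direction in which the jaws open and shut (so a half turn about z gives the same grasp; the last joint's range is limited). The gripper opens to 85 mm and grips with 20 to 120 N. Pads are 22 mm wide; open, the fingers measure 114 mm over their backs; the gripper's body (76 mm by 85 mm) begins 54 mm behind the grasp point. The pads swing forward as they close: fully open they stand 13 mm farther back than shut.
Start: joints at [69.385, 4.979, 10.078, 95.1, 0, 90], TCP at [193.645, 514.78, 231.284] pointing down, gripper open.
Joint ranges: [-179.16, 179.16], [-48.56, 103.87], [-65.8, 70.77], [-126.05, 130.52], [-82.76, 87.17], [-180, 180]. Speed limits (degrees/s): [127.2, 127.2, 147.25, 180, 180, 180].

INTERFACE

Orientations are given as a 3x3 rotation matrix whose columns are the frame's x, y, z axes.
In Python, from plant import ctrl gives the robot as it stands.
- The arm moves only by the tool step_arm, never from a script. Its argument "plan" is a list of rows, each a list of 3 entries, a list of its own where there are three numbers: the shift along the tool's x, y, z in cm, then the turn, a rotation vector about the tool's x, y, z in degrees, then the closure, from 0 (fully open) to 1 (shut). In form: [[[tx, ty, tz], [rx, ry, rz], jaw], ...]. A call has 1 to 20 rows; each row shifts and turns the pose as measured when the row begins, along the tool's axes as they then stand; what a row does not reach is not made up. A row lasts 1/10 s, in which the tool goes at most 50 mm and 8.59 degrees, less where a joint would pass 70% of its speed; a pose out of reach is approached as far as the arm can. A call is refused whole if a number of a shift passes 5 or a number of a turn 8.59, either way. A call with a gripper value outside its range is refused whole. The fingers move at their own pace and stop on an object; "force" is the grip in N (left out, the last holds). Time passes only in rows, so rows that do not move let the fingers close. It gives the time, the measured TCP pose, the force and the opening at its end, in the units of the state.
- ctrl.state(): the state, without advancing time (a new reading comes with each control period).
- ctrl.grab_frame(name): name is "scene" or "top"; returns a dict with "frame" (400x640x3 uint8, red, green, blue), "fx", "fy", "cx", "cy" (pixels), "rvec" (rotation vector, rad) and "tvec" (3), from world to camera coordinates, as OpenCV has them. Camera axes: x right, y down, z forward; pixel columns grow to the right and rows downward; lengths in mm; the calibration is good to about 2 mm. A picture is of the moment at which its call begins. There is no depth.
- ctrl.close_job(): hands the job in, once; it reports no verdict.
The state is a dict: "clock": time; "joint_pos": joint angles; "dq": joint speeds; "joint_torque": joint torques, N m; "eef_pos": TCP position; "tcp_rot": TCP orientation; "force": force on the tool from outside, world axes, zero at the start; "wrist_torque": the same for the moment, N m; "opening": finger opening in mm.
Only numpy, scipy, OpenCV 4.12 (cv2) and the standard library are available. Lean on these libraries where they do the work, as an engineer would, in place of code of your own. Each camera call takes 0.05 s, during which the arm holds its last target.

## Working session

There is one attempt and no reset: what is moved stays moved. The work goes in short steps, Python scripts to look and compute and a tool call to move; the robot and the scene stay as the last step left them, time stands still between calls to the robot, and variables do not carry over. Pictures are saved under pics/ and viewed, and the job is handed in when it is done.

Besides the shell and the picture viewer there is one more tool, called after "Emit:" by a JSON object that holds its "fn" and its "kwargs", one argument or row to a line. step_arm: Moves the arm, as the interface text tells. Its arguments: {"type":"object","properties":{"plan":{"type":"array"},"force":{"type":"number"}},"required":["plan"]}

```bash
ls; mkdir -p pics; python3 - <<'E'
from plant import ctrl
import cv2
print(ctrl.state(), ctrl.grasp_offset)
for n in("scene","top"):
    g=ctrl.grab_frame(n); cv2.imwrite(f"pics/{n}0.png",g["frame"][:,:,::-1])
    print(n,{k:v for k,v in g.items() if k!="frame"})
E
```

```text
pics
{'clock': 0.0, 'joint_pos': array([6.93838178e+01, 5.00965230e+00, 1.00361707e+01, 9.51000588e+01,
       1.05061665e-03, 9.00023326e+01]), 'dq': array([ 0.15106064, -0.01582675, -0.05577425,  0.10734446,  0.05785882,
        0.02501558]), 'joint_torque': array([-7.31057889e-05, -5.20387101e+01,  4.64802790e+01,  1.65054901e-02,
       -2.75872189e-06,  7.20417773e-06]), 'eef_pos': array([193.5743558 , 514.56976165, 230.61233911]), 'tcp_rot': array([[-9.35945783e-01,  3.52143822e-01, -4.69098466e-04],
       [ 3.52144134e-01,  9.35945020e-01, -1.19486953e-03],
       [ 1.82844506e-05, -1.28352337e-03, -9.99999176e-01]]), 'force': array([ 0.53531379, -0.11232073,  0.38636784]), 'wrist_torque': array([-0.03276511, -0.04943379, -0.02010947]), 'opening': 85.89648913884663} 18.700000000000003
scene {'fx': 507.3532406086914, 'fy': 507.3532406086914, 'cx': 324.28546434055755, 'cy': 199.88645245973854, 'rvec': array([ 1.61016496,  1.99337419, -0.75238734]), 'tvec': array([ 180.21376937, -360.53057766, 1620.99811947])}
top {'fx': 362.7898354073564, 'fy': 362.7898354073564, 'cx': 318.46356451424856, 'cy': 202.15912817779565, 'rvec': array([ 2.16503885, -2.18619149,  0.05917041]), 'tvec': array([-66.63515546, 568.23264561, 986.47385796])}
```

View pics/scene0.png

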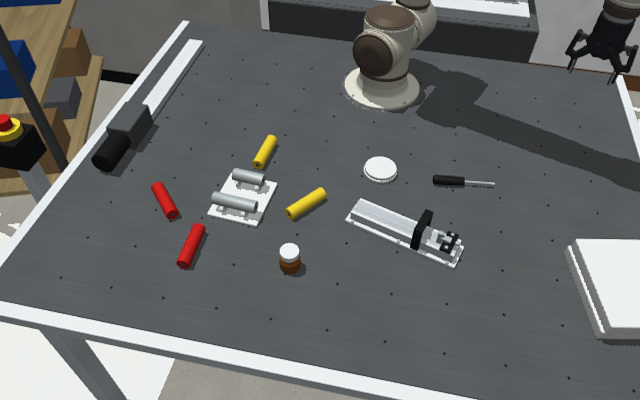

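View pics/top0.png

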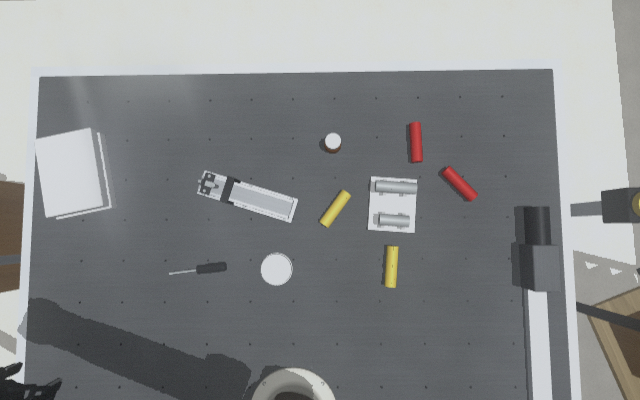

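The scene view has the rack at about (243,197) with the long roller at (234,203), and the rail from (350,210) to (460,255). In the top view the long roller is at (396,187), the short one at (394,220), the rail runs from (296,208) to (200,182) and the bridge is at (230,190). Next I'll zoom in.

```bash
python3 - <<'E'
import cv2
a=cv2.imread("pics/top0.png"); b=cv2.imread("pics/scene0.png")
cv2.imwrite("pics/z_rail_top.png",cv2.resize(a[160:230,190:310],None,fx=6,fy=6,interpolation=cv2.INTER_CUBIC))
cv2.imwrite("pics/z_rack_top.png",cv2.resize(a[170:240,360:425],None,fx=8,fy=8,interpolation=cv2.INTER_CUBIC))
cv2.imwrite("pics/z_rail_scene.png",cv2.resize(b[190:275,335:475],None,fx=5,fy=5,interpolation=cv2.INTER_CUBIC))
E
```

```text
(no output)
```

View pics/z_rail_top.png

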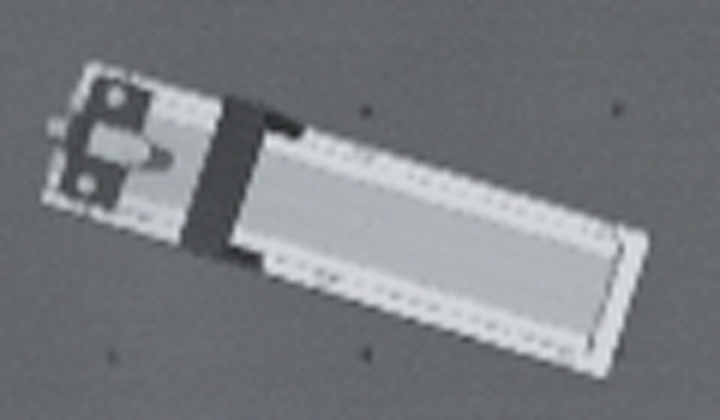

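View pics/z_rack_top.png

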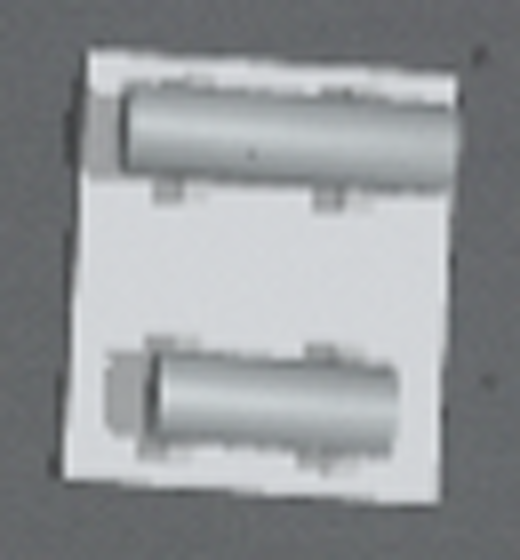

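View pics/z_rail_scene.png

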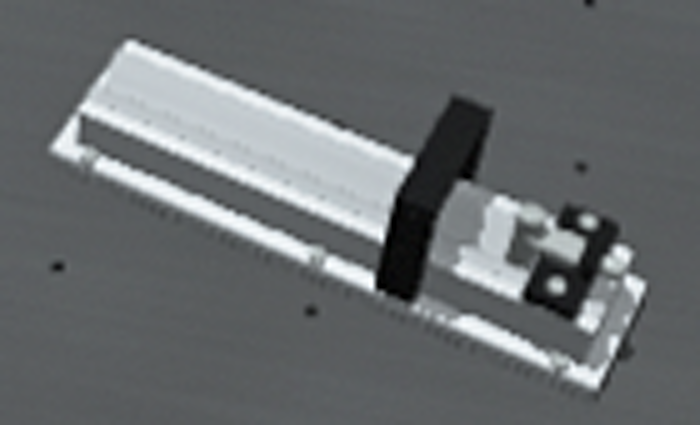

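```bash
cat >h.py <<'E'
import numpy as np,cv2
from plant import ctrl
np.set_printoptions(suppress=True,precision=2)
def cam(g):
    R=cv2.Rodrigues(np.array(g["rvec"]))[0]; t=np.array(g["tvec"]); K=np.array([[g["fx"],0,g["cx"]],[0,g["fy"],g["cy"]],[0,0,1]]); return R,t,K
def ray(g,uv,z):
    R,t,K=cam(g); uv=np.atleast_2d(np.asarray(uv,float)); c=-R.T@t
    d=(R.T@np.linalg.inv(K)@np.c_[uv,np.ones(len(uv))].T).T
    return c+d*((z-c[2])/d[:,2])[:,None]
def proj(g,P):
    R,t,K=cam(g); q=(R@np.atleast_2d(P).T).T+t; q=(K@q.T).T; return q[:,:2]/q[:,2:]
def rectw(g,z,p0,ax,L,W,s):  # metric resampling of plane z: p0 centre, ax unit x
    ay=np.array([-ax[1],ax[0]]); cs=[(-L/2,W/2),(L/2,W/2),(L/2,-W/2),(-L/2,-W/2)]
    P=np.array([[*(p0+a*ax+b*ay),z] for a,b in cs]); src=proj(g,P).astype(np.float32)
    dst=np.float32([[0,0],[L*s,0],[L*s,W*s],[0,W*s]])
    return cv2.warpPerspective(g["frame"][:,:,::-1],cv2.getPerspectiveTransform(src,dst),(int(L*s),int(W*s)),flags=cv2.INTER_CUBIC)
E
python3 - <<'E'
from h import *
for n,seeds in(("top",[(270,200),(392,203)]),("scene",[(380,218),(245,215)])):
    g=ctrl.grab_frame(n); f=g["frame"].astype(int)
    m=((f.min(2)>105)&(f.max(2)-f.min(2)<25)).astype(np.uint8)
    nl,lab,st,ce=cv2.connectedComponentsWithStats(m)
    for i in range(1,nl):
        if 80<st[i,4]<20000: print(n,i,st[i],ce[i])
    for u,v in seeds:
        l=lab[v-3:v+4,u-3:u+4]; l=np.bincount(l[l>0]).argmax()
        cn=max(cv2.findContours((lab==l).astype(np.uint8),cv2.RETR_EXTERNAL,cv2.CHAIN_APPROX_NONE)[0],key=len)[:,0]
        for z in(3,10,38):
            print(n,(u,v),z,cv2.minAreaRect(ray(g,cn,z)[:,:2].astype(np.float32)))
E
```

```text
top 315 [325 132  16  17 222] [332.55 140.05]
top 409 [196 170  31  31 491] [212.34 185.03]
top 426 [ 368  176   51   58 2582] [392.5  203.95]
top 434 [ 228  181   71   42 1709] [263.28 200.88]
top 699 [260 252  33  34 879] [276.08 268.58]
top 783 [ 252  363   84   37 1503] [294.   383.41]
top (270, 200) 3 ((575.8311157226562, 85.969482421875), (190.97695922851562, 76.94220733642578), 72.44241333007812)
top (270, 200) 10 ((575.2732543945312, 84.76177215576172), (189.66712951660156, 76.41448974609375), 72.44242095947266)
top (270, 200) 38 ((573.0416259765625, 79.93096923828125), (184.4279022216797, 74.30364990234375), 72.44243621826172)
top (392, 203) 3 ((562.4894409179688, -280.6506042480469), (134.60415649414062, 160.9913330078125), 85.35074615478516)
top (392, 203) 10 ((562.0231323242188, -279.3438720703125), (133.68096923828125, 159.88711547851562), 85.35076141357422)
top (392, 203) 38 ((560.1574096679688, -274.11676025390625), (129.98825073242188, 155.47052001953125), 85.3507308959961)
scene 1 [259   0  11  30 235] [264.05  13.84]
scene 3 [ 407    0  123   29 1445] [475.59   7.82
[... 960 characters left out ...]
((557.8026733398438, 81.10275268554688), (178.72900390625, 88.45587158203125), 72.35440063476562)
scene (380, 218) 10 ((563.7471923828125, 81.1191177368164), (177.41636657714844, 87.8061294555664), 72.3543472290039)
scene (380, 218) 38 ((587.5248413085938, 81.18463897705078), (172.16546630859375, 85.20738983154297), 72.35436248779297)
scene (245, 215) 3 ((545.7879638671875, -286.2255554199219), (146.9844970703125, 174.7511749267578), 85.56712341308594)
scene (245, 215) 10 ((551.8207397460938, -283.51129150390625), (145.9049072265625, 173.46768188476562), 85.56715393066406)
scene (245, 215) 38 ((575.951416015625, -272.654052734375), (141.58663940429688, 168.33367919921875), 85.56714630126953)
```

```bash
python3 - <<'E'
from h import *
g=ctrl.grab_frame("top")
a=np.radians(72.4); ax=np.array([np.cos(a),np.sin(a)])
im=rectw(g,40,np.array([583,110]),ax,310,110,2.5)
for k in range(0,310,25): cv2.line(im,(int(k*2.5),0),(int(k*2.5),8 if k%50 else 16),(0,255,255),1)
cv2.imwrite("pics/rw_rail.png",im)
gr=cv2.cvtColor(im,cv2.COLOR_BGR2GRAY).astype(float)
p=gr[:,int(40*2.5):int(150*2.5)].mean(1)
print("cross profile (off from centre mm):"); print([(round(55-i/2.5,1),int(p[i])) for i in range(20,255,4)])
a=np.radians(85.4); ax=np.array([np.cos(a),np.sin(a)])
im=rectw(g,40,np.array([562,-280]),ax,180,200,3)
cv2.imwrite("pics/rw_rack.png",im)
E
```

```text
cross profile (off from centre mm):
[(47.0, 103), (45.4, 103), (43.8, 103), (42.2, 103), (40.6, 102), (39.0, 97), (37.4, 113), (35.8, 161), (34.2, 199), (32.6, 210), (31.0, 207), (29.4, 197), (27.8, 197), (26.2, 204), (24.6, 208), (23.0, 208), (21.4, 199), (19.8, 188), (18.2, 181), (16.6, 179), (15.0, 179), (13.4, 179), (11.8, 178), (10.2, 177), (8.6, 177), (7.0, 177), (5.4, 178), (3.8, 179), (2.2, 179), (0.6, 179), (-1.0, 179), (-2.6, 178), (-4.2, 178), (-5.8, 177), (-7.4, 178), (-9.0, 178), (-10.6, 178), (-12.2, 178), (-13.8, 177), (-15.4, 178), (-17.0, 188), (-18.6, 201), (-20.2, 208), (-21.8, 209), (-23.4, 205), (-25.0, 202), (-26.6, 206), (-28.2, 209), (-29.8, 198), (-31.4, 167), (-33.0, 129), (-34.6, 104), (-36.2, 100), (-37.8, 102), (-39.4, 102), (-41.0, 102), (-42.6, 102), (-44.2, 102), (-45.8, 102)]
```

View pics/rw_rail.png

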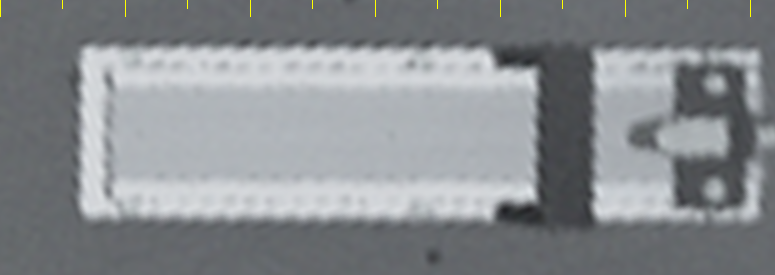

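View pics/rw_rack.png

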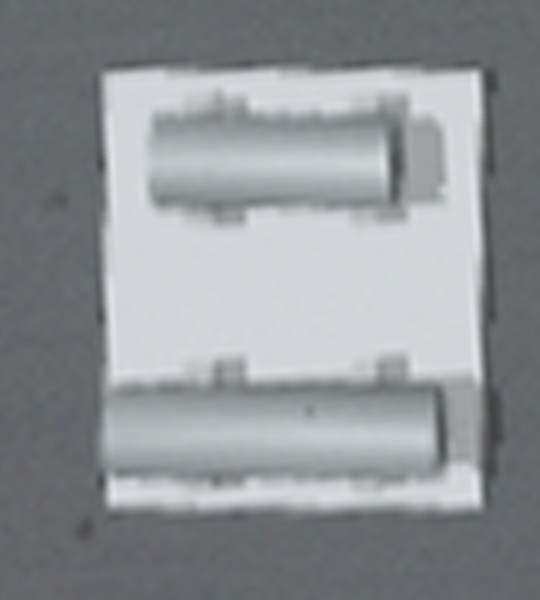

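```bash
cat >>h.py <<'E'
def lineimg(im,g,pts,col,cl=False,off=(0,0),s=1):
    q=(proj(g,pts)-off)*s+s/2-.5
    cv2.polylines(im,[np.round(q*8).astype(np.int32)],cl,col,1,cv2.LINE_AA,3)
E
python3 - <<'E'
from h import *
for n,box in(("top",(190,160,420,240)),("scene",(200,155,475,275))):
    g=ctrl.grab_frame(n); R,t,K=cam(g); print(n,"campos",-R.T@t)
    # rail
    a=np.radians(72.4); ax=np.array([np.cos(a),np.sin(a)]); ay=np.array([-ax[1],ax[0]])
    o=np.array([583,110])+18.2*ax+1.7*ay
    s=3.4 if n=="top" else 2.9
    im=cv2.resize(g["frame"][box[1]:box[3],box[0]:box[2],::-1],None,fx=s,fy=s,interpolation=cv2.INTER_CUBIC)
    P=lambda x,y,z:[*(o+x*ax+y*ay),z]
    r=lambda x0,x1,y,z:[P(x0,-y,z),P(x1,-y,z),P(x1,y,z),P(x0,y,z)]
    lineimg(im,g,r(-130,130,26.5,38),(0,0,255),True,box[:2],s)
    lineimg(im,g,r(-130,130,15,42),(0,255,0),True,box[:2],s)
    lineimg(im,g,r(30,50,35,82),(255,0,255),True,box[:2],s)
    # roller
    b=np.radians(85.4); bx=np.array([np.cos(b),np.sin(b)]); c=np.array([605.5,-283])
    rc=c-45*np.array([bx[1],-bx[0]])
    for sg in(-55,55):
        for cc,z,h in((c,40,16),):
            th=np.linspace(0,2*np.pi,40); q=cc+sg*bx
            lineimg(im,g,[[q[0]-np.cos(t)*h*bx[1],q[1]+np.cos(t)*h*bx[0],z+h*np.sin(t)] for t in th],(0,255,255),True,box[:2],s)
    by=np.array([-bx[1],bx[0]])
    lineimg(im,g,[[*(rc+i*65*bx+j*75*by),10] for i,j in((-1,-1),(1,-1),(1,1),(-1,1))],(255,255,0),True,box[:2],s)
    cv2.imwrite(f"pics/ov_{n}.png",im); print(o,rc)
E
```

```text
top campos [ 494.48  -90.12 1023.63]
[586.88 127.86] [ 560.64 -279.39]
scene campos [1367.15   83.33  956.06]
[586.88 127.86] [ 560.64 -279.39]
```

View pics/ov_top.png

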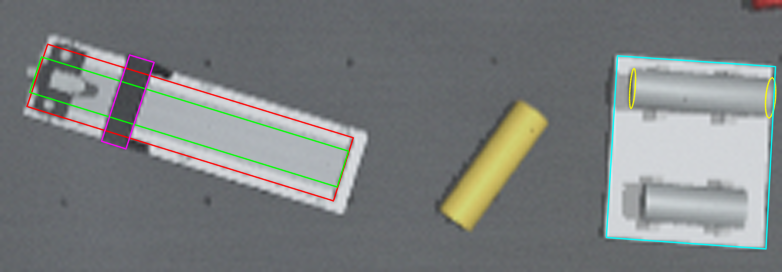

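View pics/ov_scene.png

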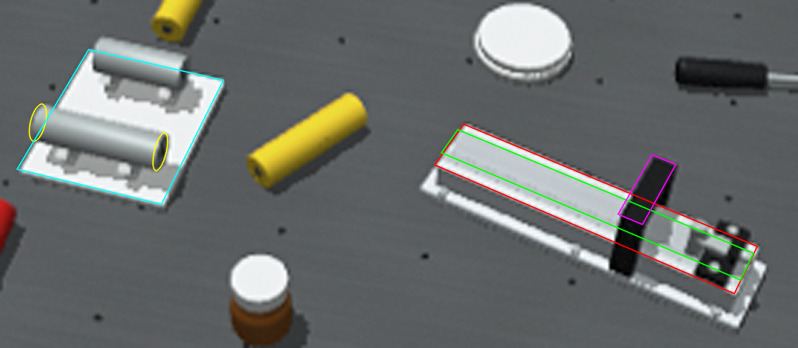

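Emit:
{"fn": "step_arm", "kwargs": {
  "plan": [
    [[-3.3,-3.0,0.2],[0,0,0],0],
    [[-3.3,-3.0,0.2],[0,0,0],0],
    [[-3.3,-3.0,0.2],[0,0,0],0],
    [[-3.3,-3.0,0.2],[0,0,0],0],
    [[-3.3,-3.0,0.2],[0,0,0],0],
    [[-3.3,-3.0,0.2],[0,0,0],0],
    [[-3.3,-3.0,0.2],[0,0,0],0],
    [[-3.3,-3.0,0.2],[0,0,0],0],
    [[-3.3,-3.0,0.2],[0,0,0],0],
    [[-3.3,-3.0,0.2],[0,0,0],0],
    [[-3.3,-3.0,0.2],[0,0,0],0],
    [[-3.3,-3.0,0.2],[0,0,0],0],
    [[-3.3,-3.0,0.2],[0,0,0],0],
    [[-3.3,-3.0,0.2],[0,0,0],0],
    [[-3.3,-3.0,0.2],[0,0,0],0],
    [[-3.3,-3.0,0.2],[0,0,0],0],
    [[-3.3,-3.0,0.2],[0,0,0],0],
    [[-3.3,-3.0,0.2],[0,0,0],0],
    [[-3.3,-3.0,0.2],[0,0,0],0],
    [[-3.3,-3.0,0.2],[0,0,0],0]
  ]
}}

```text
clock: 2.35
eef_pos: [613.7, -307.3, 190.6]
tcp_rot: [[-0.939, 0.345, 0.008], [0.345, 0.939, 0.0], [-0.008, 0.003, -1.0]]
force: [0.6, 0.7, 0.4]
opening: 85.5
```

Emit:
{"fn": "step_arm", "kwargs": {
  "plan": [
    [[0,0,0],[0,0,8.2],0],
    [[0,0,0],[0,0,8.2],0],
    [[0,0,0],[0,0,8.2],0],
    [[0,0,0],[0,0,8.2],0],
    [[0,0,0],[0,0,8.2],0],
    [[0,0,0],[0,0,8.2],0],
    [[0,0,0],[0,0,8.2],0],
    [[0,0,0],[0,0,8.2],0],
    [[0,0,0],[0,0,8.2],0],
    [[0,0,0],[0,0,0],0]
  ]
}}

```text
clock: 3.35
eef_pos: [614.6, -314.5, 180.7]
tcp_rot: [[0.127, 0.992, -0.002], [0.992, -0.127, 0.005], [0.005, -0.003, -1.0]]
force: [0.2, 0.1, -0.8]
opening: 85.3
```

```bash
cat >>h.py <<'E'
RO=np.array([586.88,127.86]); RA=np.radians(72.4)
def to(target,yawy=None):
    s=ctrl.state(); R=np.array(s["tcp_rot"]); p=np.array(s["eef_pos"])
    print("clk",round(s["clock"],2),"pos",p,"F",np.array(s["force"]),"open",round(s["opening"],1))
    y=np.degrees(np.arctan2(R[1,1],R[0,1])); print("yaw of tool y",round(y,2),"zaxis",R[:,2])
    if target is not None: print("shift in tool axes (cm)",R.T@(np.array(target)-p)/10)
    if yawy is not None: print("turn tool z (deg) =",-((yawy-y+90)%180-90))
    # tilt fix rotvec in tool axes
    d=R.T@np.array([0,0,-1.]); print("tilt fix deg",np.degrees(np.cross([0,0,1],d)))
    ax=np.array([np.cos(RA),np.sin(RA)]); q=p[:2]-RO; print("rail x,y",q@ax,q@np.array([-ax[1],ax[0]]),"F along rail",np.array(s["force"])[:2]@ax)
E
python3 -c "
from h import *
to([605.5,-283,120],-4.6)"
```

```text
clk 3.35 pos [ 614.62 -314.48  180.67] F [ 0.19  0.09 -0.8 ] open 85.3
yaw of tool y -7.27 zaxis [-0.  0. -1.]
shift in tool axes (cm) [ 2.98 -1.29  6.08]
turn tool z (deg) = -2.6711297357189636
tilt fix deg [-0.15 -0.27  0.  ]
rail x,y -413.2498436789952 -160.19631992450869 F along rail 0.1452668178461756
```

Emit:
{"fn": "step_arm", "kwargs": {
  "plan": [
    [[1.5,-0.65,2.5],[0,0,-2.7],0.1],
    [[1.5,-0.65,2.5],[0,0,0],0.1],
    [[0,0,2.0],[0,0,0],0.1],
    [[0,0,0],[0,0,0],0.1]
  ]
}}

```text
clock: 3.75
eef_pos: [604.6, -282.4, 109.0]
tcp_rot: [[0.06, 0.998, -0.001], [0.998, -0.06, 0.004], [0.004, -0.001, -1.0]]
force: [-0.5, 0.2, -0.2]
opening: 76.9
```

```bash
python3 -c "
from h import *
to([605.5,-283,32],-4.6)
for n,b in(('top',(350,150,440,250)),('scene',(190,120,310,230))):
    g=ctrl.grab_frame(n); cv2.imwrite(f'pics/pre_{n}.png',cv2.resize(g['frame'][b[1]:b[3],b[0]:b[2],::-1],None,fx=5,fy=5,interpolation=cv2.INTER_CUBIC))"
```

```text
clk 3.75 pos [ 604.56 -282.42  108.96] F [-0.5   0.21 -0.18] open 76.9
yaw of tool y -3.46 zaxis [-0.  0. -1.]
shift in tool axes (cm) [-0.08  0.1   7.7 ]
turn tool z (deg) = 1.1424145948839595
tilt fix deg [-0.05 -0.24  0.  ]
rail x,y -385.72947008969834 -140.90528797693418 F along rail 0.04976920276265793
```

View pics/pre_scene.png

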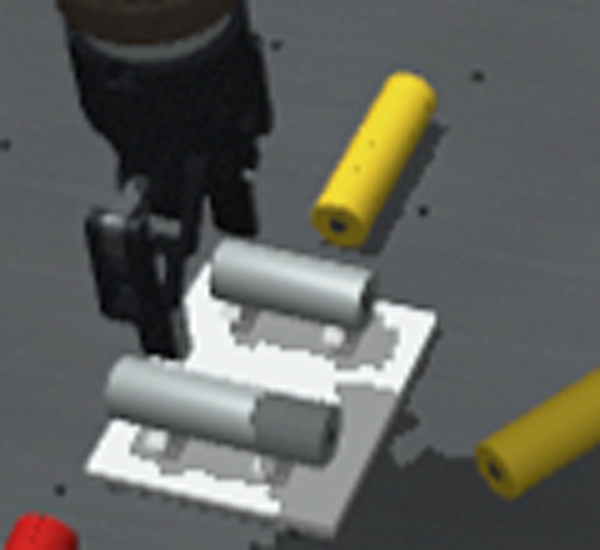

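The open gripper stands over the rack, and its fingers will straddle the long roller at crop (220,410). Now I'll go down.

Emit:
{"fn": "step_arm", "kwargs": {
  "plan": [
    [[-0.04,0.05,2.0],[0,0,1.1],0.1],
    [[0,0.05,2.0],[0,0,0],0.1],
    [[0,0,1.5],[0,0,0],0.1],
    [[0,0,1.0],[0,0,0],0.1],
    [[0,0,0],[0,0,0],0.1]
  ]
}}

```text
clock: 4.35
eef_pos: [610.8, -286.5, 52.9]
tcp_rot: [[0.077, 0.997, 0.013], [0.997, -0.077, -0.002], [-0.001, 0.013, -1.0]]
force: [0.1, 0.6, -0.4]
opening: 76.8
```

```bash
python3 -c "
from h import *
to([605.5,-283,32],-4.6)"
```

```text
clk 4.35 pos [ 610.78 -286.45   52.88] F [ 0.12  0.59 -0.39] open 76.8
yaw of tool y -4.42 zaxis [ 0.01 -0.   -1.  ]
shift in tool axes (cm) [ 0.31 -0.58  2.08]
turn tool z (deg) = 0.18446561420525143
tilt fix deg [ 0.73  0.06 -0.  ]
rail x,y -387.6899657831081 -148.0599144777014 F along rail 0.5960765789017402
```

Emit:
{"fn": "step_arm", "kwargs": {
  "plan": [
    [[0.3,-0.6,0.0],[0.7,0,0],0.1],
    [[0,0,1.0],[0,0,0],0.1],
    [[0,0,0],[0,0,0],0.1]
  ]
}}

```text
clock: 4.65
eef_pos: [605.3, -283.2, 44.2]
tcp_rot: [[0.077, 0.997, 0.001], [0.997, -0.077, -0.002], [-0.002, 0.001, -1.0]]
force: [0.7, 0.8, -0.8]
opening: 77.1
```

```bash
python3 -c "
from h import *
to([605.5,-283,32],-4.6)"
```

```text
clk 4.65 pos [ 605.31 -283.23   44.25] F [ 0.74  0.81 -0.81] open 77.1
yaw of tool y -4.39 zaxis [ 0. -0. -1.]
shift in tool axes (cm) [0.03 0.02 1.22]
turn tool z (deg) = 0.2087960685982182
tilt fix deg [ 0.09  0.11 -0.  ]
rail x,y -386.2734580478474 -141.8676570422262 F along rail 0.9958720887240545
```

Now to z≈32.5 and close gently.

Emit:
{"fn": "step_arm", "kwargs": {
  "plan": [
    [[0,0,0.6],[0,0,0],0.1],
    [[0,0,0.5],[0,0,0],0.1],
    [[0,0,0],[0,0,0],0.1]
  ]
}}

```text
clock: 4.95
eef_pos: [605.7, -283.4, 33.0]
tcp_rot: [[0.076, 0.997, 0.002], [0.997, -0.076, -0.003], [-0.002, 0.003, -1.0]]
force: [-0.4, 0.1, 0.1]
opening: 76.9
```

```bash
python3 -c "
from h import *
to([605.5,-283,32],-4.6)"
```

```text
clk 4.95 pos [ 605.71 -283.39   33.04] F [-0.45  0.08  0.13] open 76.9
yaw of tool y -4.38 zaxis [ 0. -0. -1.]
shift in tool axes (cm) [ 0.04 -0.02  0.1 ]
turn tool z (deg) = 0.2188956113426741
tilt fix deg [ 0.15  0.14 -0.  ]
rail x,y -386.3082224439831 -142.29568245167232 F along rail -0.061747230430277536
```

Emit:
{"fn": "step_arm", "kwargs": {
  "plan": [
    [[0,0,0],[0,0,0],0.4],
    [[0,0,0],[0,0,0],0.5],
    [[0,0,0],[0,0,0],0.6],
    [[0,0,0],[0,0,0],0.7],
    [[0,0,0],[0,0,0],0.85],
    [[0,0,0],[0,0,0],0.85],
    [[0,0,0],[0,0,0],0.85]
  ],
  "force": 40
}}

```text
clock: 5.65
eef_pos: [606.8, -283.5, 33.6]
tcp_rot: [[0.076, 0.997, 0.005], [0.997, -0.076, -0.003], [-0.003, 0.005, -1.0]]
force: [1.7, -0.6, -0.8]
opening: 30.3
```

```bash
python3 -c "
from h import *
to([605.5,-283,32],-4.6)"
```

```text
clk 5.65 pos [ 606.82 -283.54   33.64] F [ 1.74 -0.64 -0.77] open 30.3
yaw of tool y -4.36 zaxis [ 0. -0. -1.]
shift in tool axes (cm) [ 0.04 -0.14  0.16]
turn tool z (deg) = 0.23628083164007307
tilt fix deg [ 0.28  0.16 -0.  ]
rail x,y -386.11404701938096 -143.39784771127168 F along rail -0.08419206094030489
```

Emit:
{"fn": "step_arm", "kwargs": {
  "plan": [
    [[0,0,-0.5],[0,0,0],0.85],
    [[0,0,-0.5],[0,0,0],0.85],
    [[0,0,-0.5],[0,0,0],0.85],
    [[0,0,-0.5],[0,0,0],0.85],
    [[0,0,0],[0,0,0],0.85]
  ]
}}

```text
clock: 6.15
eef_pos: [604.8, -282.9, 53.4]
tcp_rot: [[0.076, 0.997, -0.0], [0.997, -0.076, -0.001], [-0.001, -0.0, -1.0]]
force: [-0.4, 0.6, -4.5]
opening: 30.2
```

```bash
python3 -c "
from h import *
to([605.5,-283,100],-4.6)
for n,b in(('top',(350,150,440,250)),('scene',(190,120,310,230))):
    g=ctrl.grab_frame(n); cv2.imwrite(f'pics/lift_{n}.png',cv2.resize(g['frame'][b[1]:b[3],b[0]:b[2],::-1],None,fx=5,fy=5,interpolation=cv2.INTER_CUBIC))"
```

```text
clk 6.15 pos [ 604.79 -282.95   53.36] F [-0.37  0.58 -4.46] open 30.2
yaw of tool y -4.38 zaxis [-0. -0. -1.]
shift in tool axes (cm) [-0.01  0.07 -4.66]
turn tool z (deg) = 0.21860985622443252
tilt fix deg [-0.01  0.08  0.  ]
rail x,y -386.1635842802684 -141.28720550692927 F along rail 0.443147778765122
```

View pics/lift_scene.png

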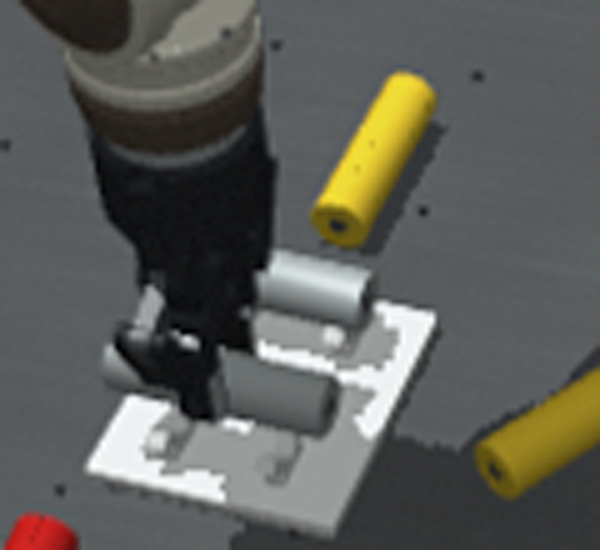

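The roller is held level and centred at crop (220,385), and the wrist reads about 4 N of weight. The short roller has not moved. Next I'll carry it to the rail.

Emit:
{"fn": "step_arm", "kwargs": {
  "plan": [
    [[0,0,-2],[0,0,0],0.85],
    [[0,0,-2],[0,0,0],0.85],
    [[0,0,-2],[0,0,0],0.85],
    [[0,0,-2],[0,0,0],0.85],
    [[2,-0.4,0],[0,0,0],0.85],
    [[3.2,-0.6,0],[0,0,0],0.85],
    [[3.5,-0.6,0],[0,0,0],0.85],
    [[3.5,-0.6,0],[0,0,0],0.85],
    [[3.5,-0.6,0],[0,0,0],0.85],
    [[3.5,-0.6,0],[0,0,0],0.85],
    [[3.5,-0.6,0],[0,0,0],0.85],
    [[3.5,-0.6,0],[0,0,0],0.85],
    [[3.5,-0.6,0],[0,0,0],0.85],
    [[2.5,-0.5,0],[0,0,0],0.85],
    [[1.0,0,0],[0,0,4],0.85],
    [[0,0,0],[0,0,5],0.85],
    [[0,0,0],[0,0,4],0.85],
    [[0,0,0],[0,0,0],0.85]
  ]
}}

```text
clock: 8.05
eef_pos: [569.3, 66.4, 130.8]
tcp_rot: [[0.307, 0.952, -0.006], [0.952, -0.307, 0.001], [-0.001, -0.006, -1.0]]
force: [-0.8, 0.1, -4.5]
opening: 30.6
```

```bash
python3 -c "
from h import *
to([567.2,65.9,90],-17.6)
for n,b in(('top',(190,130,320,230)),('scene',(330,150,480,275))):
    g=ctrl.grab_frame(n); cv2.imwrite(f'pics/car_{n}.png',cv2.resize(g['frame'][b[1]:b[3],b[0]:b[2],::-1],None,fx=4,fy=4,interpolation=cv2.INTER_CUBIC))"
```

```text
clk 8.05 pos [569.26  66.4  130.76] F [-0.77  0.09 -4.47] open 30.6
yaw of tool y -17.86 zaxis [-0.01  0.   -1.  ]
shift in tool axes (cm) [-0.11 -0.16  4.08]
turn tool z (deg) = -0.2575031237559955
tilt fix deg [-0.34  0.05  0.  ]
rail x,y -63.907400563062644 -1.783566993810253 F along rail -0.150391409923752
```

Emit:
{"fn": "step_arm", "kwargs": {
  "plan": [
    [[-0.1,-0.15,2.0],[-0.3,0,-0.2],0.85],
    [[0,0,2.0],[0,0,0],0.85],
    [[0,0,1.5],[0,0,0],0.85],
    [[0,0,0.8],[0,0,0],0.85],
    [[0,0,0],[0,0,0],0.85]
  ]
}}

```text
clock: 8.65
eef_pos: [567.9, 64.4, 66.4]
tcp_rot: [[0.294, 0.956, 0.001], [0.956, -0.294, -0.001], [-0.0, 0.001, -1.0]]
force: [-0.6, 0.0, -3.7]
opening: 30.4
```

```bash
python3 -c "
from h import *
to([567.2,65.9,43],-17.6)
for n,b in(('top',(190,130,320,230)),('scene',(330,150,480,275))):
    g=ctrl.grab_frame(n); cv2.imwrite(f'pics/low_{n}.png',cv2.resize(g['frame'][b[1]:b[3],b[0]:b[2],::-1],None,fx=5,fy=5,interpolation=cv2.INTER_CUBIC))"
```

```text
clk 8.65 pos [567.88  64.42  66.4 ] F [-0.55  0.02 -3.66] open 30.4
yaw of tool y -17.08 zaxis [ 0. -0. -1.]
shift in tool axes (cm) [ 0.12 -0.11  2.34]
turn tool z (deg) = 0.5187903601724599
tilt fix deg [ 0.06  0.02 -0.  ]
rail x,y -66.20965945829637 -1.0738258757421155 F along rail -0.14822212230017692
```

View pics/low_scene.png

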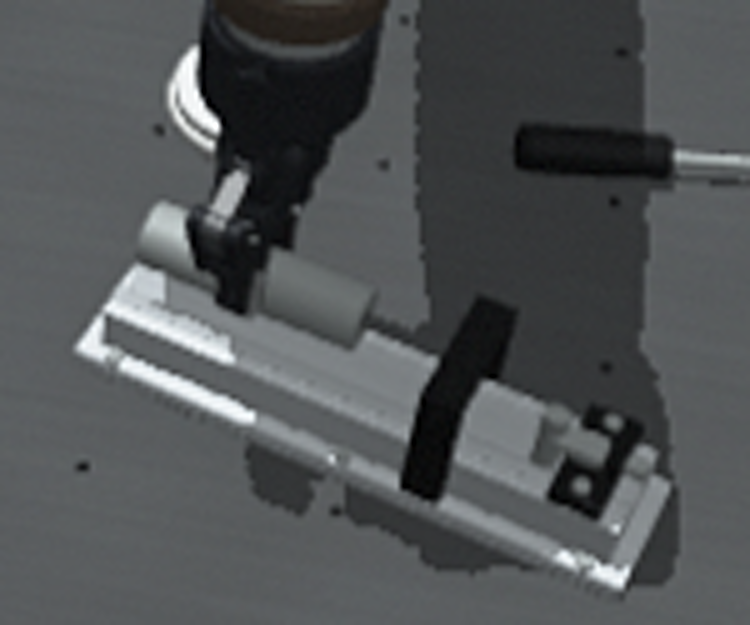

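View pics/low_top.png

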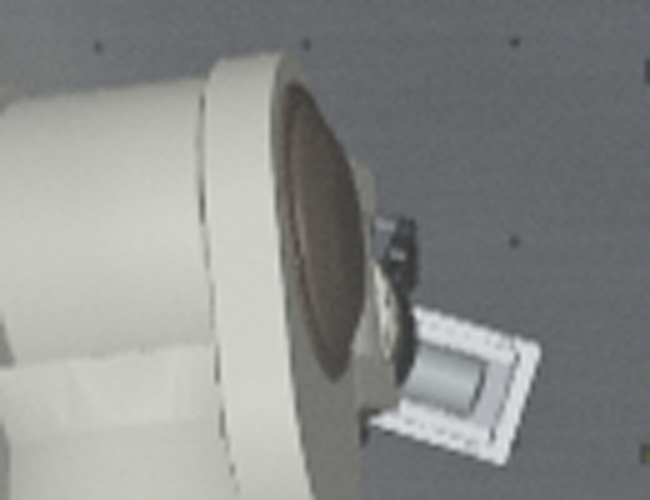

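The scene view shows the roller over the groove well short of the bridge, with its front at crop (360,330) and the bridge at (440,420). In the top view its rear end at crop (478,388) is centred on the groove. I'll lower it.

Emit:
{"fn": "step_arm", "kwargs": {
  "plan": [
    [[0.0,-0.1,0.7],[0,0,0.5],0.85],
    [[0,0,0.6],[0,0,0],0.85],
    [[0,0,0.4],[0,0,0],0.85],
    [[0,0,0],[0,0,0],0.85]
  ]
}}

```text
clock: 9.15
eef_pos: [568.9, 65.0, 51.7]
tcp_rot: [[0.303, 0.953, 0.006], [0.953, -0.303, 0.0], [0.002, 0.006, -1.0]]
force: [-0.2, -0.4, -5.6]
opening: 30.4
```

```bash
python3 -c "
from h import *
to([567.2,65.9,43],-17.6)"
```

```text
clk 9.15 pos [568.89  64.98  51.7 ] F [-0.24 -0.36 -5.6 ] open 30.4
yaw of tool y -17.62 zaxis [ 0.01  0.   -1.  ]
shift in tool axes (cm) [ 0.04 -0.19  0.87]
turn tool z (deg) = -0.019225735848110048
tilt fix deg [ 0.33 -0.11  0.  ]
rail x,y -65.37829568922574 -1.8709116669640502 F along rail -0.41308797363830285
```

Emit:
{"fn": "step_arm", "kwargs": {
  "plan": [
    [[0.0,-0.15,0.2],[0.3,0,0],0.85],
    [[0,0,0.2],[0,0,0],0.85],
    [[0,0,0],[0,0,0],0.85]
  ]
}}

```text
clock: 9.45
eef_pos: [567.5, 65.5, 47.6]
tcp_rot: [[0.303, 0.953, 0.001], [0.953, -0.303, 0.002], [0.002, 0.0, -1.0]]
force: [0.1, -0.1, -4.7]
opening: 30.2
```

```bash
python3 -c "
from h import *
to([567.2,65.9,43],-17.6)"
```

```text
clk 9.45 pos [567.49  65.52  47.59] F [ 0.05 -0.15 -4.68] open 30.2
yaw of tool y -17.61 zaxis [ 0.  0. -1.]
shift in tool axes (cm) [ 0.03 -0.04  0.46]
turn tool z (deg) = -0.008673405444284299
tilt fix deg [ 0.02 -0.11  0.  ]
rail x,y -65.28029183744226 -0.366704239118154 F along rail -0.12701913161942693
```

Emit:
{"fn": "step_arm", "kwargs": {
  "plan": [
    [[0.0,0,0.2],[0,0,0],0.85],
    [[0,0,0.1],[0,0,0],0.85],
    [[0,0,0],[0,0,0],0.85]
  ]
}}

```text
clock: 9.75
eef_pos: [567.7, 65.5, 44.6]
tcp_rot: [[0.302, 0.953, 0.001], [0.953, -0.302, 0.002], [0.002, 0.001, -1.0]]
force: [0.4, -0.3, -3.6]
opening: 30.3
```

Emit:
{"fn": "step_arm", "kwargs": {
  "plan": [
    [[0.0,0,0.1],[0,0,0],0.85],
    [[0,0,0],[0,0,0],0.85]
  ]
}}

```text
clock: 9.95
eef_pos: [568.2, 65.5, 44.1]
tcp_rot: [[0.303, 0.953, 0.003], [0.953, -0.303, 0.002], [0.003, 0.002, -1.0]]
force: [0.2, -0.9, -4.0]
opening: 30.5
```

Emit:
{"fn": "step_arm", "kwargs": {
  "plan": [
    [[0.0,0,0.1],[0,0,0],0.85],
    [[0,0,0],[0,0,0],0.85]
  ]
}}

```text
clock: 10.15
eef_pos: [568.5, 65.5, 43.7]
tcp_rot: [[0.303, 0.953, 0.004], [0.953, -0.303, 0.002], [0.003, 0.003, -1.0]]
force: [-0.9, -0.7, -4.2]
opening: 30.5
```

```bash
python3 -c "
from h import *
to([567.2,65.9,43],-17.6)"
```

```text
clk 10.15 pos [568.46  65.53  43.73] F [-0.91 -0.65 -4.23] open 30.5
yaw of tool y -17.61 zaxis [ 0.  0. -1.]
shift in tool axes (cm) [-0.   -0.13  0.07]
turn tool z (deg) = -0.011946999914144385
tilt fix deg [ 0.17 -0.16  0.  ]
rail x,y -64.98254200381992 -1.287787050195776 F along rail -0.8937224484902183
```

Emit:
{"fn": "step_arm", "kwargs": {
  "plan": [
    [[0.0,-0.1,0.1],[0.15,0,0],0.85],
    [[0,0,0.05],[0,0,0],0.85]
  ]
}}

```text
clock: 10.35
eef_pos: [568.5, 65.5, 43.6]
tcp_rot: [[0.303, 0.953, 0.004], [0.953, -0.303, 0.002], [0.003, 0.003, -1.0]]
force: [-4.3, -0.2, 2.3]
opening: 30.4
```

Emit:
{"fn": "step_arm", "kwargs": {
  "plan": [
    [[0.0,0,0.05],[0,0,0],0.85],
    [[0,0,0],[0,0,0],0.85]
  ]
}}

```text
clock: 10.55
eef_pos: [568.4, 65.5, 43.6]
tcp_rot: [[0.303, 0.953, 0.004], [0.953, -0.303, 0.002], [0.003, 0.003, -1.0]]
force: [-0.2, -1.7, -1.1]
opening: 30.3
```

The fingers stopped descending at z≈43.6 and the weight came off the wrist, so the roller is seated. Releasing.

Emit:
{"fn": "step_arm", "kwargs": {
  "plan": [
    [[0,0,0],[0,0,0],0.55],
    [[0,0,0],[0,0,0],0.5],
    [[0,0,0],[0,0,0],0.4],
    [[0,0,0],[0,0,0],0.3],
    [[0,0,0],[0,0,0],0.3],
    [[0,0,0],[0,0,0],0.3]
  ]
}}

```text
clock: 11.15
eef_pos: [568.4, 66.1, 42.9]
tcp_rot: [[0.302, 0.953, 0.004], [0.953, -0.302, 0.003], [0.004, 0.003, -1.0]]
force: [-0.1, 0.2, -0.1]
opening: 59.8
```

```bash
python3 -c "
from h import *
to([567.2,65.9,43],-17.6)
for n,b in(('scene',(330,150,480,275)),):
    g=ctrl.grab_frame(n); cv2.imwrite(f'pics/rel_{n}.png',cv2.resize(g['frame'][b[1]:b[3],b[0]:b[2],::-1],None,fx=5,fy=5,interpolation=cv2.INTER_CUBIC))"
```

```text
clk 11.15 pos [568.45  66.06  42.93] F [-0.13  0.16 -0.09] open 59.8
yaw of tool y -17.61 zaxis [ 0.  0. -1.]
shift in tool axes (cm) [-0.05 -0.11 -0.01]
turn tool z (deg) = -0.0076456926913124335
tilt fix deg [ 0.15 -0.24  0.  ]
rail x,y -64.48465542874364 -1.1196156073741348 F along rail 0.11577691754933828
```

View pics/rel_scene.png

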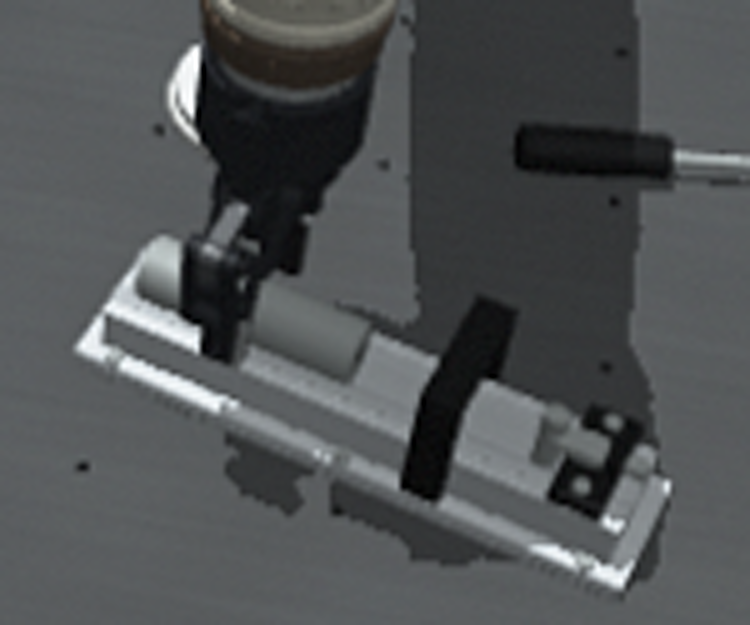

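The roller lies in the groove, released: rear at crop (155,270), front at (355,350), bridge farther on. Now I'll rise, back off and close the fingers.

Emit:
{"fn": "step_arm", "kwargs": {
  "plan": [
    [[0,-0.05,-1.0],[0,0,0],0.3],
    [[0,0,-2],[0,0,0],0.3],
    [[0,0,-2.5],[0,0,0],0.3],
    [[-1.5,0,-1],[0,0,0],0.6],
    [[-2.5,0,0],[0,0,0],1],
    [[-2.5,0,0],[0,0,0],1],
    [[-2.0,0,0],[0,0,0],1],
    [[-1.0,0,0],[0,0,0],1],
    [[0,0,0],[0,0,0],1],
    [[0,0,0],[0,0,0],1]
  ]
}}

```text
clock: 12.2
eef_pos: [536.8, -30.1, 113.7]
tcp_rot: [[0.302, 0.953, 0.006], [0.953, -0.302, 0.002], [0.004, 0.005, -1.0]]
force: [-0.7, 0.9, 0.8]
opening: -0.1
```

```bash
python3 -c "
from h import *
ax=np.array([np.cos(RA),np.sin(RA)]); ay=np.array([-ax[1],ax[0]])
t=RO-152*ax-1.2*ay
to([*t,46],-17.6)
for n,b in(('scene',(330,150,480,275)),):
    g=ctrl.grab_frame(n); cv2.imwrite(f'pics/bk_{n}.png',cv2.resize(g['frame'][b[1]:b[3],b[0]:b[2],::-1],None,fx=5,fy=5,interpolation=cv2.INTER_CUBIC))"
```

```text
clk 12.2 pos [536.77 -30.13 113.71] F [-0.74  0.91  0.85] open -0.1
yaw of tool y -17.6 zaxis [ 0.01  0.   -1.  ]
shift in tool axes (cm) [1.35 0.09 6.78]
turn tool z (deg) = 0.004637647404052814
tilt fix deg [ 0.27 -0.23  0.  ]
rail x,y -165.74607183161206 -0.010798057897029473 F along rail 0.6408345222833195
```

View pics/bk_scene.png

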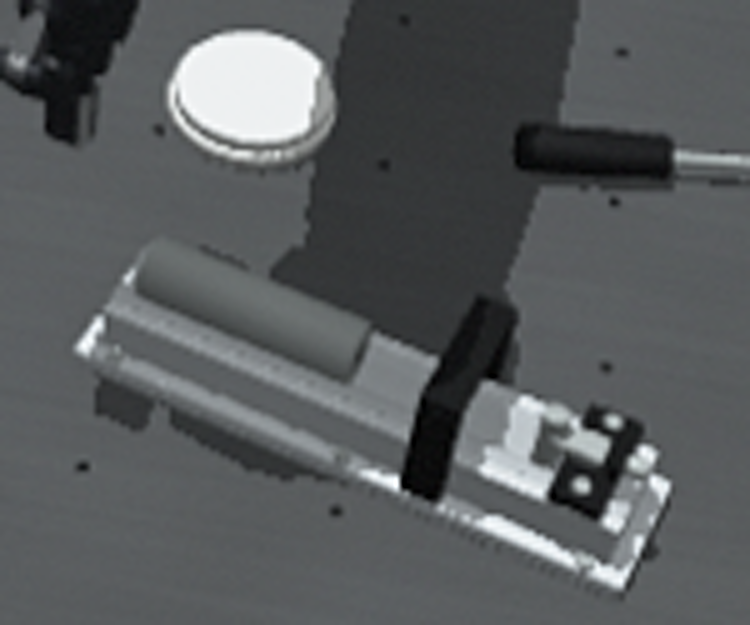

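```bash
python3 -c "
from h import *
ax=np.array([np.cos(RA),np.sin(RA)]); ay=np.array([-ax[1],ax[0]])
g=ctrl.grab_frame('scene')
for nm,uv,z in(('pin top',(441.4,232.0),66),('roller front',(401.4,220.4),50),('rear',(330+150/5,150+262/5),56)):
    q=ray(g,uv,z)[0,:2]-RO; print(nm,q@ax,q@ay)
g=ctrl.grab_frame('top'); cv2.imwrite('pics/bk_top.png',cv2.resize(g['frame'][160:230,190:310,::-1],None,fx=6,fy=6,interpolation=cv2.INTER_CUBIC))"
```

```text
pin top 87.27307134672427 1.1007231156653365
roller front -8.039077041016643 0.40869184289279026
rear -114.91641190791884 -2.863000185742994
```

View pics/bk_top.png

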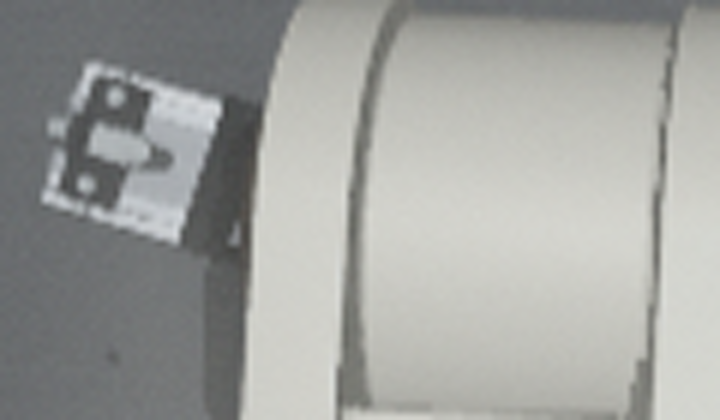

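Emit:
{"fn": "step_arm", "kwargs": {
  "plan": [
    [[0.6,0.1,0],[0.2,-0.2,0],1],
    [[0,0,2.5],[0,0,0],1],
    [[0,0,2.5],[0,0,0],1],
    [[0,0,1],[0,0,0],1],
    [[0,0,0],[0,0,0],1]
  ]
}}

```text
clock: 12.85
eef_pos: [541.8, -20.0, 52.3]
tcp_rot: [[0.297, 0.955, 0.002], [0.955, -0.297, 0.0], [0.001, 0.002, -1.0]]
force: [-1.4, -0.7, 0.5]
opening: 0.0
```

```bash
python3 -c "
from h import *
ax=np.array([np.cos(RA),np.sin(RA)]); ay=np.array([-ax[1],ax[0]])
t=RO-145*ax-1.2*ay
to([*t,46],-17.6)
g=ctrl.grab_frame('top')
q=ray(g,(218.7,186.3),66)[0,:2]-RO; print('pin front top view',q@ax,q@ay)
"
```

```text
clk 12.85 pos [541.76 -19.97  52.29] F [-1.44 -0.65  0.47] open 0.0
yaw of tool y -17.29 zaxis [ 0.  0. -1.]
shift in tool axes (cm) [ 0.96 -0.04  0.63]
turn tool z (deg) = 0.31309442968523626
tilt fix deg [ 0.09 -0.03  0.  ]
rail x,y -154.55194442526715 -1.6879738872479535 F along rail -1.058241150929233
pin front top view 68.86145460318603 -1.8000440939412632
```

Emit:
{"fn": "step_arm", "kwargs": {
  "plan": [
    [[0,0,0.4],[0,0,0.3],1],
    [[0.5,0,0.15],[0,0,0],1],
    [[0.4,0,0],[0,0,0],1],
    [[0,0,0],[0,0,0],1]
  ]
}}

```text
clock: 13.3
eef_pos: [546.8, -10.4, 50.4]
tcp_rot: [[0.303, 0.953, 0.006], [0.953, -0.303, 0.0], [0.002, 0.006, -1.0]]
force: [0.1, -0.4, 0.4]
opening: 0.0
```

```bash
python3 -c "
from h import *
ax=np.array([np.cos(RA),np.sin(RA)]); ay=np.array([-ax[1],ax[0]])
t=RO-135*ax-1.2*ay
to([*t,46],-17.6)
for n,b in(('scene',(330,150,480,275)),):
    g=ctrl.grab_frame(n); cv2.imwrite(f'pics/push0.png',cv2.resize(g['frame'][b[1]:b[3],b[0]:b[2],::-1],None,fx=5,fy=5,interpolation=cv2.INTER_CUBIC))
"
```

```text
clk 13.3 pos [546.76 -10.37  50.38] F [ 0.13 -0.36  0.43] open 0.0
yaw of tool y -17.61 zaxis [ 0.01  0.   -1.  ]
shift in tool axes (cm) [ 0.89 -0.24  0.44]
turn tool z (deg) = -0.01281962730517705
tilt fix deg [ 0.35 -0.12  0.  ]
rail x,y -143.8923254115016 -3.558379356089278 F along rail -0.2998857583665531
```

View pics/push0.png

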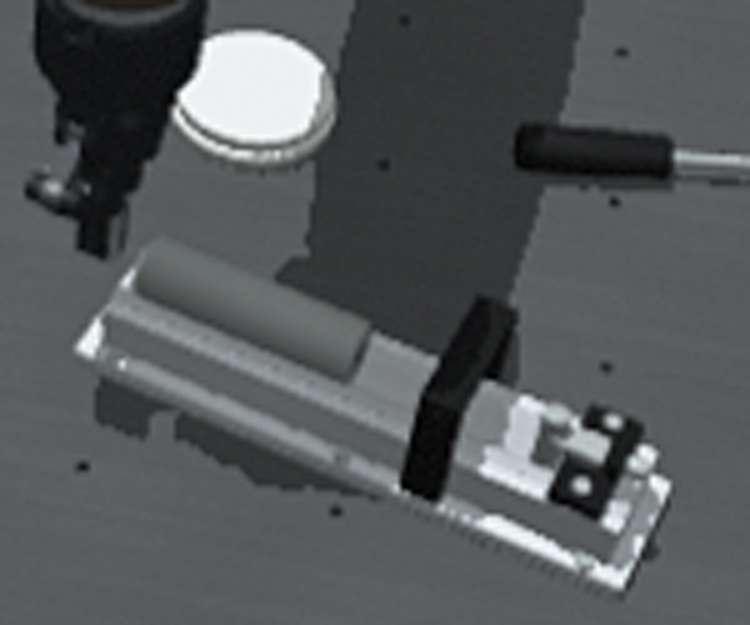

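Emit:
{"fn": "step_arm", "kwargs": {
  "plan": [
    [[0.1,-0.24,0.3],[0.3,-0.1,0],1],
    [[0.2,0,0.1],[0,0,0],1],
    [[0,0,0],[0,0,0],1]
  ]
}}

```text
clock: 13.65
eef_pos: [545.5, -6.8, 46.6]
tcp_rot: [[0.303, 0.953, 0.001], [0.953, -0.303, -0.0], [0.0, 0.001, -1.0]]
force: [-0.2, -0.2, -0.0]
opening: 0.6
```

```bash
cat > s.py <<'E'
from h import *
ax=np.array([np.cos(RA),np.sin(RA)]); ay=np.array([-ax[1],ax[0]])
s=ctrl.state(); q=np.array(s["eef_pos"])[:2]-RO
to([*(RO+(q@ax)*ax-1.2*ay),46],-17.6)
E
python3 s.py
```

```text
clk 13.65 pos [545.46  -6.75  46.61] F [-0.2  -0.17 -0.01] open 0.6
yaw of tool y -17.62 zaxis [ 0. -0. -1.]
shift in tool axes (cm) [-0.   -0.    0.06]
turn tool z (deg) = -0.019041004171498344
tilt fix deg [ 0.07 -0.01  0.  ]
rail x,y -140.83674285682534 -1.2216715489735934 F along rail -0.22556864922333486
```

Emit:
{"fn": "step_arm", "kwargs": {
  "plan": [
    [[0.2,0,0],[0,0,0],1],
    [[0.2,0,0],[0,0,0],1],
    [[0.2,0,0],[0,0,0],1]
  ]
}}

```text
clock: 13.95
eef_pos: [547.3, -0.8, 46.5]
tcp_rot: [[0.303, 0.953, 0.001], [0.953, -0.303, -0.0], [0.0, 0.001, -1.0]]
force: [-1.1, -0.4, -0.0]
opening: -0.0
```

Emit:
{"fn": "step_arm", "kwargs": {
  "plan": [
    [[0.2,0,0],[0,0,0],1],
    [[0.2,0,0],[0,0,0],1],
    [[0.2,0,0],[0,0,0],1]
  ]
}}

```text
clock: 14.25
eef_pos: [549.2, 4.9, 46.6]
tcp_rot: [[0.303, 0.953, 0.001], [0.953, -0.303, -0.001], [-0.001, 0.001, -1.0]]
force: [-0.9, -4.7, 0.7]
opening: -0.2
```

```bash
python3 s.py
```

```text
clk 14.25 pos [549.16   4.88  46.6 ] F [-0.91 -4.69  0.67] open -0.2
yaw of tool y -17.66 zaxis [ 0. -0. -1.]
shift in tool axes (cm) [ 0.   -0.    0.06]
turn tool z (deg) = -0.05584501808611719
tilt fix deg [ 0.07  0.06 -0.  ]
rail x,y -128.6334443776811 -1.2300135714059035 F along rail -4.750829748289228
```

Emit:
{"fn": "step_arm", "kwargs": {
  "plan": [
    [[0.2,0,0],[0,0,0],1],
    [[0.3,0,0],[0,0,0],1],
    [[0.3,0,0],[0,0,0],1],
    [[0.3,0,0],[0,0,0],1],
    [[0.3,0,0],[0,0,0],1],
    [[0.3,0,0],[0,0,0],1],
    [[0.3,0,0],[0,0,0],1]
  ]
}}

```text
clock: 14.95
eef_pos: [554.1, 20.6, 46.7]
tcp_rot: [[0.307, 0.952, -0.002], [0.952, -0.307, -0.011], [-0.011, 0.001, -1.0]]
force: [-2.0, -5.8, 2.1]
opening: -0.4
```

```bash
python3 s.py
```

```text
clk 14.95 pos [554.15  20.57  46.71] F [-1.95 -5.82  2.15] open -0.4
yaw of tool y -17.88 zaxis [-0.   -0.01 -1.  ]
shift in tool axes (cm) [ 0.   -0.    0.07]
turn tool z (deg) = -0.28050673028934625
tilt fix deg [ 0.07  0.61 -0.  ]
rail x,y -112.1612853127065 -1.2401431606425783 F along rail -6.138882160889096
```

Emit:
{"fn": "step_arm", "kwargs": {
  "plan": [
    [[0.3,0,0],[0,0.3,-0.1],1],
    [[0.3,0,0],[0,0.3,-0.1],1],
    [[0.3,0,0],[0,0.2,-0.1],1],
    [[0.3,0,0],[0,0.1,0],1],
    [[0.3,0,0],[0,0.1,0],1],
    [[0.3,0,0],[0,0.1,0],1],
    [[0.3,0,0],[0,0.1,0],1]
  ]
}}

```text
clock: 15.65
eef_pos: [560.5, 40.3, 46.5]
tcp_rot: [[0.303, 0.953, 0.003], [0.953, -0.303, 0.007], [0.008, 0.001, -1.0]]
force: [-0.9, -3.5, 0.5]
opening: 0.2
```

```bash
python3 s.py
```

```text
clk 15.65 pos [560.5   40.33  46.51] F [-0.9  -3.47  0.46] open 0.2
yaw of tool y -17.66 zaxis [ 0.    0.01 -1.  ]
shift in tool axes (cm) [-0.   -0.01  0.05]
turn tool z (deg) = -0.06280439881035704
tilt fix deg [ 0.06 -0.45  0.  ]
rail x,y -91.40472394789258 -1.3225475582038935 F along rail -3.584426076853871
```

Emit:
{"fn": "step_arm", "kwargs": {
  "plan": [
    [[0.3,0,0],[0,-0.1,0],1],
    [[0.3,0,0],[0,-0.1,0],1],
    [[0.3,0,0],[0,0,0],1],
    [[0.3,0,0],[0,0,0],1],
    [[0.3,0,0],[0,0,0],1],
    [[0.3,0,0],[0,0,0],1],
    [[0.2,0,0],[0,0,0],1],
    [[0.1,0,0],[0,0,0],1]
  ]
}}

```text
clock: 16.45
eef_pos: [567.6, 62.6, 46.6]
tcp_rot: [[0.303, 0.953, 0.002], [0.953, -0.303, 0.003], [0.004, 0.001, -1.0]]
force: [-0.8, -5.0, 0.5]
opening: 0.0
```

```bash
python3 s.py;python3 -c "
from h import *
for n,b in(('scene',(330,150,480,275)),):
    g=ctrl.grab_frame(n); cv2.imwrite(f'pics/push1.png',cv2.resize(g['frame'][b[1]:b[3],b[0]:b[2],::-1],None,fx=5,fy=5,interpolation=cv2.INTER_CUBIC))
"
```

```text
clk 16.45 pos [567.65  62.57  46.59] F [-0.78 -5.04  0.47] open 0.0
yaw of tool y -17.64 zaxis [ 0.  0. -1.]
shift in tool axes (cm) [-0.   -0.02  0.06]
turn tool z (deg) = -0.04086119130710131
tilt fix deg [ 0.07 -0.23  0.  ]
rail x,y -68.05425131599681 -1.4086083710875077 F along rail -5.037997272184785
```

View pics/push1.png

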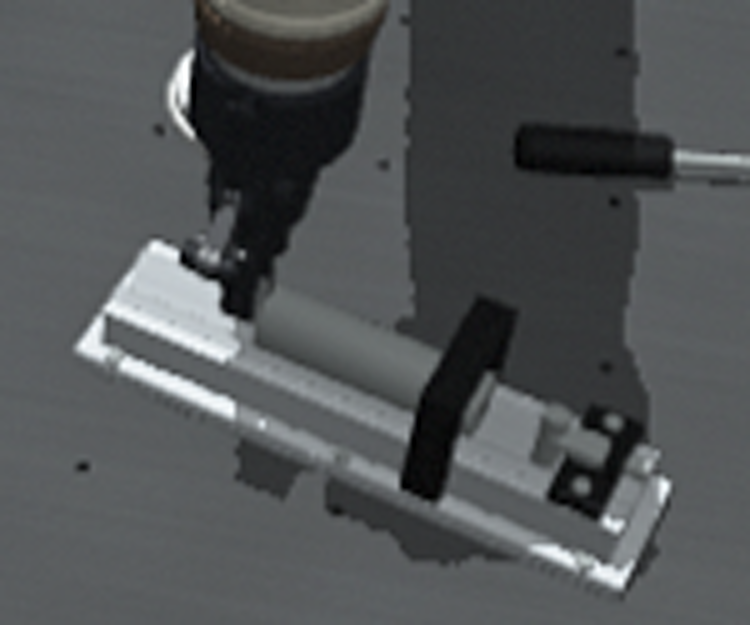

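The roller's front face is through the bridge at crop (485,403) and the pin front is at about (540,435), so some 25 to 32 mm of clear travel remain. I'll advance part of that, then creep.

Emit:
{"fn": "step_arm", "kwargs": {
  "plan": [
    [[0.2,0,0],[0,-0.1,0],1],
    [[0.2,0,0],[0,-0.1,0],1],
    [[0.2,0,0],[0,0,0],1],
    [[0.2,0,0],[0,0,0],1],
    [[0.2,0,0],[0,0,0],1],
    [[0.1,0,0],[0,0,0],1]
  ]
}}

```text
clock: 17.1
eef_pos: [571.2, 73.7, 46.6]
tcp_rot: [[0.303, 0.953, 0.001], [0.953, -0.303, -0.0], [0.0, 0.001, -1.0]]
force: [-1.4, -4.5, 0.0]
opening: -0.2
```

```bash
python3 s.py;python3 -c "
from h import *
for n,b in(('scene',(400,210,480,270)),):
    g=ctrl.grab_frame(n); cv2.imwrite(f'pics/push2.png',cv2.resize(g['frame'][b[1]:b[3],b[0]:b[2],::-1],None,fx=10,fy=10,interpolation=cv2.INTER_CUBIC))
ax=np.array([np.cos(RA),np.sin(RA)]); ay=np.array([-ax[1],ax[0]])
for x in (50,60,70,80,90): print(x,(proj(g,[*(RO+x*ax-1.2*ay),50])[0]-[400,210])*10+4.5,(proj(g,[*(RO+x*ax-1.2*ay),66])[0]-[400,210])*10+4.5)
"
```

```text
clk 17.1 pos [571.19  73.75  46.61] F [-1.41 -4.46  0.01] open -0.2
yaw of tool y -17.66 zaxis [ 0. -0. -1.]
shift in tool axes (cm) [-0.   -0.02  0.06]
turn tool z (deg) = -0.05774383971903774
tilt fix deg [ 0.07 -0.01  0.  ]
rail x,y -56.32170463496844 -1.406171145594853 F along rail -4.678008467100814
50 [248.34 210.89] [259.86 166.76]
60 [289.16 228.05] [301.14 183.98]
70 [330.21 245.31] [342.64 201.3 ]
80 [371.48 262.66] [384.38 218.71]
90 [412.98 280.11] [426.35 236.22]
```

View pics/push2.png

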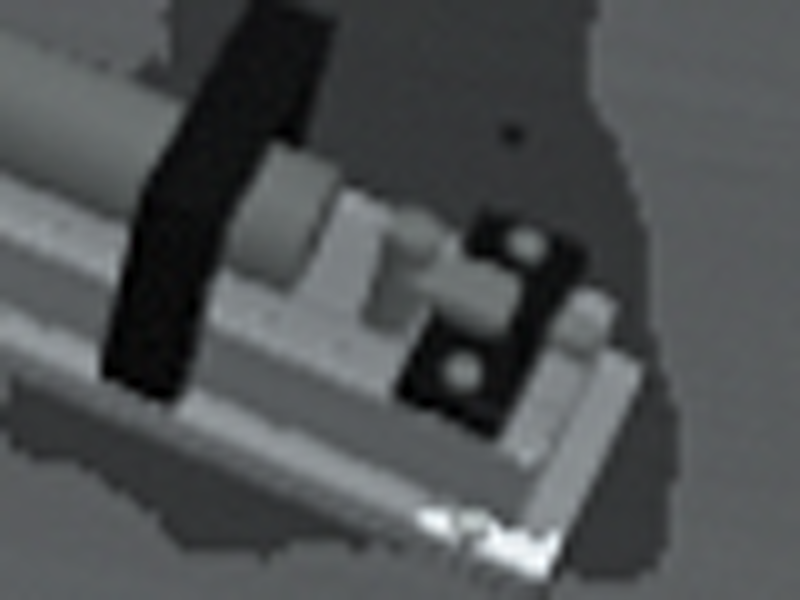

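The front face is at crop (315,228), x≈65, and the pin's front edge at (377,265), x≈80. The gap is about 14 mm.

Emit:
{"fn": "step_arm", "kwargs": {
  "plan": [
    [[0.15,0,0],[0,0,0],1],
    [[0.15,0,0],[0,0,0],1],
    [[0.15,0,0],[0,0,0],1],
    [[0.15,0,0],[0,0,0],1],
    [[0.1,0,0],[0,0,0],1],
    [[0.05,0,0],[0,0,0],1]
  ]
}}

```text
clock: 17.75
eef_pos: [573.6, 81.5, 46.6]
tcp_rot: [[0.303, 0.953, 0.001], [0.953, -0.303, -0.0], [0.0, 0.001, -1.0]]
force: [-0.4, -5.0, 1.1]
opening: 0.0
```

```bash
python3 s.py;python3 -c "
from h import *
for n,b in(('scene',(400,210,480,270)),):
    g=ctrl.grab_frame(n); cv2.imwrite(f'pics/push3.png',cv2.resize(g['frame'][b[1]:b[3],b[0]:b[2],::-1],None,fx=10,fy=10,interpolation=cv2.INTER_CUBIC))
"
```

```text
clk 17.75 pos [573.64  81.52  46.57] F [-0.43 -5.02  1.12] open 0.0
yaw of tool y -17.66 zaxis [ 0. -0. -1.]
shift in tool axes (cm) [-0.   -0.02  0.06]
turn tool z (deg) = -0.06009967575928954
tilt fix deg [ 0.07 -0.01  0.  ]
rail x,y -48.17105242058798 -1.3921297547338793 F along rail -4.91439952242253
```

View pics/push3.png

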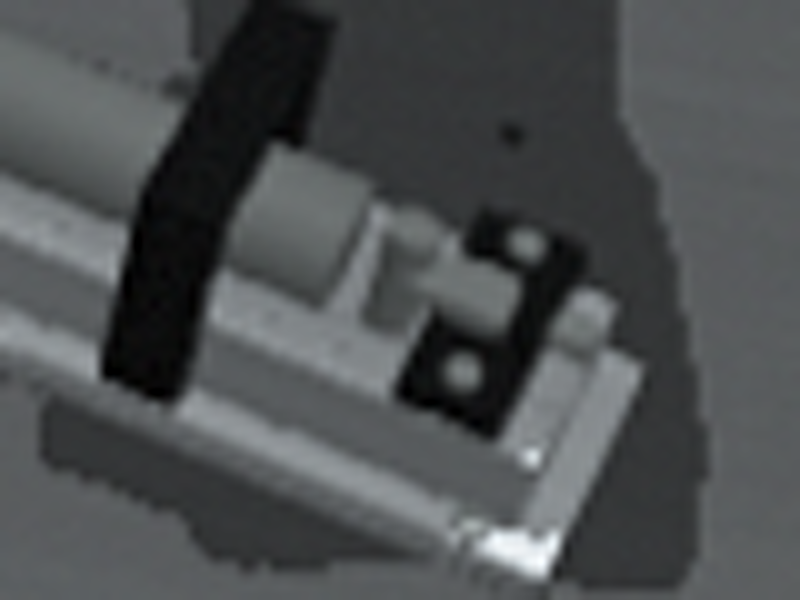

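The front face is now at crop (347,243) and the pin front at about (374,262), so some 6 mm remain. Creeping from here.

Emit:
{"fn": "step_arm", "kwargs": {
  "plan": [
    [[0.06,0,0],[0,0,0],1],
    [[0.06,0,0],[0,0,0],1],
    [[0.06,0,0],[0,0,0],1],
    [[0.06,0,0],[0,0,0],1],
    [[0.06,0,0],[0,0,0],1]
  ]
}}

```text
clock: 18.3
eef_pos: [574.6, 84.5, 46.6]
tcp_rot: [[0.304, 0.953, 0.001], [0.953, -0.304, -0.0], [0.0, 0.001, -1.0]]
force: [0.0, -5.0, 0.4]
opening: 0.0
```

```bash
python3 s.py
```

```text
clk 18.3 pos [574.62  84.49  46.59] F [ 0.05 -5.05  0.36] open 0.0
yaw of tool y -17.67 zaxis [ 0. -0. -1.]
shift in tool axes (cm) [-0.   -0.02  0.06]
turn tool z (deg) = -0.07221513787675349
tilt fix deg [ 0.07 -0.01  0.  ]
rail x,y -45.04863111485187 -1.42663800416263 F along rail -4.797845922935371
```

Emit:
{"fn": "step_arm", "kwargs": {
  "plan": [
    [[0.04,0,0],[0,0,0],1],
    [[0.03,0,0],[0,0,0],1]
  ]
}}

```text
clock: 18.5
eef_pos: [574.9, 85.3, 46.6]
tcp_rot: [[0.304, 0.953, 0.001], [0.953, -0.304, -0.0], [0.0, 0.001, -1.0]]
force: [-0.4, -4.3, 0.0]
opening: 0.1
```

Emit:
{"fn": "step_arm", "kwargs": {
  "plan": [
    [[0.03,0,0],[0,0,0],1],
    [[0.03,0,0],[0,0,0],1]
  ]
}}

```text
clock: 18.7
eef_pos: [575.1, 85.9, 46.6]
tcp_rot: [[0.304, 0.953, 0.001], [0.953, -0.304, -0.0], [0.0, 0.001, -1.0]]
force: [-1.1, -4.5, 0.1]
opening: 0.0
```

Emit:
{"fn": "step_arm", "kwargs": {
  "plan": [
    [[0.03,0,0],[0,0,0],1],
    [[0.02,0,0],[0,0,0],1]
  ]
}}

```text
clock: 18.9
eef_pos: [575.2, 86.4, 46.6]
tcp_rot: [[0.304, 0.953, 0.001], [0.953, -0.304, -0.0], [0.0, 0.001, -1.0]]
force: [0.2, -4.6, 0.9]
opening: -0.3
```

Emit:
{"fn": "step_arm", "kwargs": {
  "plan": [
    [[0.03,0,0],[0,0,0],1],
    [[0.02,0,0],[0,0,0],1]
  ]
}}

```text
clock: 19.1
eef_pos: [575.4, 86.9, 46.6]
tcp_rot: [[0.304, 0.953, 0.001], [0.953, -0.304, -0.0], [0.0, 0.001, -1.0]]
force: [-0.9, -4.6, 0.9]
opening: -0.1
```

Emit:
{"fn": "step_arm", "kwargs": {
  "plan": [
    [[0.03,0,0],[0,0,0],1],
    [[0.02,0,0],[0,0,0],1]
  ]
}}

```text
clock: 19.3
eef_pos: [575.6, 87.4, 46.6]
tcp_rot: [[0.304, 0.953, 0.001], [0.953, -0.304, -0.0], [0.0, 0.001, -1.0]]
force: [-0.3, -4.0, 0.6]
opening: 0.4
```

Emit:
{"fn": "step_arm", "kwargs": {
  "plan": [
    [[0.03,0,0],[0,0,0],1],
    [[0.02,0,0],[0,0,0],1]
  ]
}}

```text
clock: 19.5
eef_pos: [575.7, 87.9, 46.6]
tcp_rot: [[0.304, 0.953, 0.001], [0.953, -0.304, -0.0], [-0.0, 0.001, -1.0]]
force: [-1.1, -5.1, 0.2]
opening: -0.2
```

```bash
python3 s.py;python3 -c "
from h import *
for n,b in(('scene',(400,210,480,270)),):
    g=ctrl.grab_frame(n); cv2.imwrite(f'pics/push4.png',cv2.resize(g['frame'][b[1]:b[3],b[0]:b[2],::-1],None,fx=10,fy=10,interpolation=cv2.INTER_CUBIC))
"
```

```text
clk 19.5 pos [575.68  87.87  46.57] F [-1.13 -5.06  0.18] open -0.2
yaw of tool y -17.68 zaxis [ 0. -0. -1.]
shift in tool axes (cm) [-0.   -0.02  0.06]
turn tool z (deg) = -0.07538491798599978
tilt fix deg [ 0.07  0.   -0.  ]
rail x,y -41.507140539907766 -1.414942860308333 F along rail -5.16163346603971
```

View pics/push4.png

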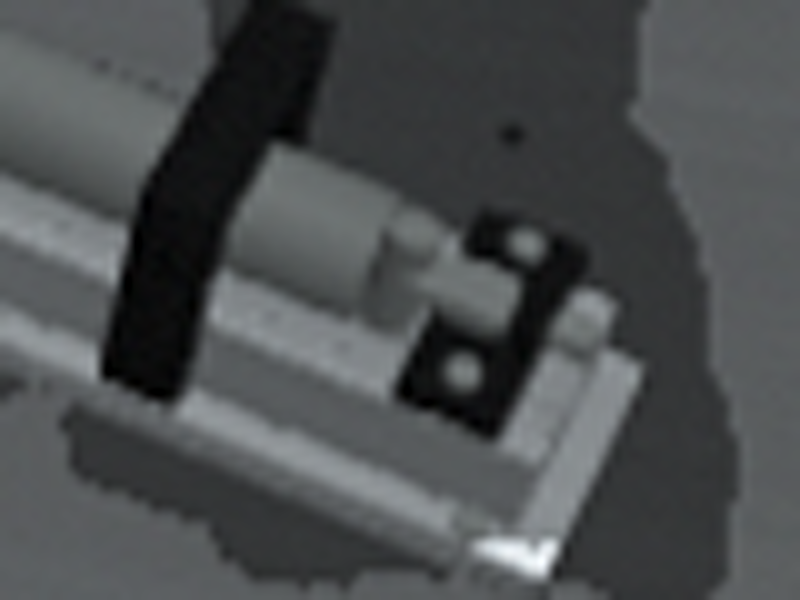

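The front face at crop (372,255) is now all but touching the pin. From here I use one small step per call.

Emit:
{"fn": "step_arm", "kwargs": {
  "plan": [
    [[0.03,0,0],[0,0,0],1]
  ]
}}

```text
clock: 19.65
eef_pos: [575.7, 87.9, 46.6]
tcp_rot: [[0.304, 0.953, 0.001], [0.953, -0.304, -0.001], [-0.0, 0.001, -1.0]]
force: [-1.1, -5.7, 1.6]
opening: 0.0
```

Emit:
{"fn": "step_arm", "kwargs": {
  "plan": [
    [[0.02,0,0],[0,0,0],1]
  ]
}}

```text
clock: 19.75
eef_pos: [575.7, 88.0, 46.6]
tcp_rot: [[0.304, 0.953, 0.001], [0.953, -0.304, -0.001], [-0.001, 0.001, -1.0]]
force: [-0.8, -5.3, 1.6]
opening: 0.1
```

```bash
python3 s.py
```

```text
clk 19.75 pos [575.72  87.96  46.58] F [-0.77 -5.33  1.6 ] open 0.1
yaw of tool y -17.69 zaxis [ 0. -0. -1.]
shift in tool axes (cm) [ 0.   -0.02  0.06]
turn tool z (deg) = -0.08889134471615989
tilt fix deg [ 0.07  0.05 -0.  ]
rail x,y -41.40732226909355 -1.4284652292196822 F along rail -5.309616136997436
```

Emit:
{"fn": "step_arm", "kwargs": {
  "plan": [
    [[0.03,0,0],[0,0,0],1]
  ]
}}

```text
clock: 19.85
eef_pos: [575.7, 88.0, 46.6]
tcp_rot: [[0.304, 0.953, 0.001], [0.953, -0.304, -0.002], [-0.002, 0.001, -1.0]]
force: [-1.2, -6.9, 1.4]
opening: -0.4
```

```bash
python3 s.py | grep -v zaxis
```

```text
clk 19.85 pos [575.73  87.97  46.62] F [-1.17 -6.91  1.35] open -0.4
shift in tool axes (cm) [ 0.   -0.02  0.06]
turn tool z (deg) = -0.09901479667192348
tilt fix deg [ 0.07  0.09 -0.  ]
rail x,y -41.38888850394686 -1.435980844268309 F along rail -6.939070584782619
```

The arm has stalled and the force is rising above sliding friction (4.8 N), so this is the pin. I'll press a little more.

Emit:
{"fn": "step_arm", "kwargs": {
  "plan": [
    [[0.04,0,0],[0,0,0],1]
  ]
}}

```text
clock: 19.95
eef_pos: [575.7, 88.0, 46.6]
tcp_rot: [[0.304, 0.953, 0.0], [0.953, -0.304, -0.003], [-0.002, 0.001, -1.0]]
force: [-1.3, -7.2, 1.3]
opening: 0.1
```

```bash
python3 s.py | grep -v zaxis
```

```text
clk 19.95 pos [575.75  87.97  46.63] F [-1.35 -7.2   1.29] open 0.1
shift in tool axes (cm) [ 0.   -0.03  0.06]
turn tool z (deg) = -0.11953292583200437
tilt fix deg [ 0.07  0.13 -0.  ]
rail x,y -41.390995646684225 -1.4499130371105304 F along rail -7.266986292158859
```

Emit:
{"fn": "step_arm", "kwargs": {
  "plan": [
    [[0.05,0,0],[0,0,0],1]
  ]
}}

```text
clock: 20.05
eef_pos: [575.7, 88.0, 46.6]
tcp_rot: [[0.305, 0.952, 0.0], [0.952, -0.305, -0.003], [-0.003, 0.001, -1.0]]
force: [-1.2, -7.3, 1.7]
opening: 0.1
```

```bash
python3 s.py | grep -v zaxis
```

```text
clk 20.05 pos [575.72  88.03  46.62] F [-1.18 -7.29  1.71] open 0.1
shift in tool axes (cm) [ 0.   -0.02  0.06]
turn tool z (deg) = -0.13413219206958615
tilt fix deg [ 0.07  0.19 -0.  ]
rail x,y -41.33616453468881 -1.404743749218647 F along rail -7.303835839005396
```

Emit:
{"fn": "step_arm", "kwargs": {
  "plan": [
    [[0.06,0,0],[0,0.05,0.05],1]
  ]
}}

```text
clock: 20.15
eef_pos: [575.8, 88.1, 46.6]
tcp_rot: [[0.306, 0.952, 0.0], [0.952, -0.306, -0.004], [-0.003, 0.001, -1.0]]
force: [-1.9, -7.4, 2.4]
opening: -0.1
```

```bash
python3 s.py | grep -v zaxis
```

```text
clk 20.15 pos [575.76  88.08  46.64] F [-1.88 -7.43  2.38] open -0.1
shift in tool axes (cm) [ 0.   -0.02  0.06]
turn tool z (deg) = -0.2068127127598416
tilt fix deg [ 0.07  0.2  -0.  ]
rail x,y -41.27939733391983 -1.4322335002011426 F along rail -7.6468978292836
```

Emit:
{"fn": "step_arm", "kwargs": {
  "plan": [
    [[0.07,0,0],[0,0.05,-0.1],1]
  ]
}}

```text
clock: 20.25
eef_pos: [575.8, 88.1, 46.7]
tcp_rot: [[0.305, 0.952, -0.0], [0.952, -0.305, -0.004], [-0.004, 0.001, -1.0]]
force: [-2.2, -7.8, 2.2]
opening: 0.2
```

```bash
python3 s.py | grep -v zaxis
```

```text
clk 20.25 pos [575.79  88.13  46.65] F [-2.24 -7.82  2.19] open 0.2
shift in tool axes (cm) [ 0.   -0.02  0.07]
turn tool z (deg) = -0.13717468016055534
tilt fix deg [ 0.07  0.22 -0.  ]
rail x,y -41.22592977428664 -1.4472966940075251 F along rail -8.131868126524221
```

Emit:
{"fn": "step_arm", "kwargs": {
  "plan": [
    [[0.06,0,0],[0,0.03,-0.03],1],
    [[0.06,0,0],[0,0.03,-0.03],1]
  ]
}}

```text
clock: 20.45
eef_pos: [575.8, 88.1, 46.6]
tcp_rot: [[0.304, 0.953, -0.0], [0.953, -0.304, -0.005], [-0.005, 0.001, -1.0]]
force: [-1.9, -7.6, 1.6]
opening: -0.4
```

```bash
python3 s.py | grep -v zaxis
```

```text
clk 20.45 pos [575.78  88.1   46.65] F [-1.91 -7.61  1.65] open -0.4
shift in tool axes (cm) [ 0.   -0.02  0.06]
turn tool z (deg) = -0.12272040764280234
tilt fix deg [ 0.07  0.3  -0.  ]
rail x,y -41.25433408217502 -1.4370180223424758 F along rail -7.828939263396318
```

Emit:
{"fn": "step_arm", "kwargs": {
  "plan": [
    [[0.07,0,0],[0,0.05,-0.03],1],
    [[0.07,0,0],[0,0.05,-0.03],1],
    [[0.07,0,0],[0,0.05,-0.03],1]
  ]
}}

```text
clock: 20.75
eef_pos: [575.8, 88.1, 46.7]
tcp_rot: [[0.304, 0.953, -0.001], [0.953, -0.304, -0.007], [-0.007, 0.001, -1.0]]
force: [-2.3, -8.8, 2.2]
opening: -0.2
```

```bash
python3 s.py | grep -v zaxis
```

```text
clk 20.75 pos [575.77  88.1   46.66] F [-2.31 -8.84  2.21] open -0.2
shift in tool axes (cm) [ 0.   -0.02  0.07]
turn tool z (deg) = -0.11919533314818409
tilt fix deg [ 0.06  0.38 -0.  ]
rail x,y -41.25807274193634 -1.4296304637521244 F along rail -9.12551903575156
```

Emit:
{"fn": "step_arm", "kwargs": {
  "plan": [
    [[0.06,0,0],[0,0.06,-0.03],1],
    [[0.06,0,0],[0,0.06,-0.03],1],
    [[0.06,0,0],[0,0.06,-0.03],1],
    [[0.06,0,0],[0,0.06,-0.03],1]
  ]
}}

```text
clock: 21.15
eef_pos: [575.8, 88.1, 46.7]
tcp_rot: [[0.304, 0.953, -0.001], [0.953, -0.304, -0.007], [-0.007, 0.001, -1.0]]
force: [-1.5, -7.8, 1.6]
opening: 0.2
```

```bash
python3 s.py | grep -v zaxis
```

```text
clk 21.15 pos [575.77  88.09  46.67] F [-1.51 -7.8   1.61] open 0.2
shift in tool axes (cm) [ 0.   -0.02  0.07]
turn tool z (deg) = -0.09777912116858545
tilt fix deg [ 0.06  0.4  -0.  ]
rail x,y -41.26318271786558 -1.437546331042088 F along rail -7.887416486830373
```

Emit:
{"fn": "step_arm", "kwargs": {
  "plan": [
    [[0.07,0,0],[0,0.06,-0.03],1],
    [[0.07,0,0],[0,0.06,-0.03],1],
    [[0.07,0,0],[0,0.06,-0.03],1],
    [[0.07,0,0],[0,0.06,-0.03],1]
  ]
}}

```text
clock: 21.55
eef_pos: [575.8, 88.1, 46.7]
tcp_rot: [[0.304, 0.953, -0.002], [0.953, -0.304, -0.008], [-0.008, 0.001, -1.0]]
force: [-2.5, -8.3, 0.2]
opening: -0.2
```

```bash
python3 s.py | grep -v zaxis
```

```text
clk 21.55 pos [575.77  88.1   46.68] F [-2.46 -8.31  0.15] open -0.2
shift in tool axes (cm) [ 0.   -0.02  0.07]
turn tool z (deg) = -0.09458133682701941
tilt fix deg [ 0.05  0.47 -0.  ]
rail x,y -41.263401138070584 -1.4320007600586553 F along rail -8.664449093325636
```

Pressed for over a second at about 3 to 4 N beyond friction. Now I'll back straight off.

Emit:
{"fn": "step_arm", "kwargs": {
  "plan": [
    [[0,0,0],[0,0,0],1],
    [[-0.03,0,0],[0,0,0],1],
    [[-0.1,0,0],[0,0,0],1],
    [[-0.3,0,0],[0,0,0],1],
    [[-1.0,0,0],[0,0,0],1],
    [[-1.5,0,0],[0,0,0],1],
    [[-1,0,-1],[0,0,0],1],
    [[-1,0,-2],[0,0,0],1],
    [[-1,0,-3],[0,0,0],1],
    [[-1,0,-3],[0,0,0],1],
    [[0,0,0],[0,0,0],1]
  ]
}}

```text
clock: 22.65
eef_pos: [551.7, 16.9, 142.5]
tcp_rot: [[0.304, 0.953, -0.002], [0.953, -0.304, -0.004], [-0.004, -0.0, -1.0]]
force: [1.3, -0.3, 0.3]
opening: 0.1
```

```bash
python3 s.py;python3 -c "
from h import *
for n,b in(('scene',(330,150,490,275)),):
    g=ctrl.grab_frame(n); cv2.imwrite(f'pics/fin.png',cv2.resize(g['frame'][b[1]:b[3],b[0]:b[2],::-1],None,fx=5,fy=4.8,interpolation=cv2.INTER_CUBIC)); cv2.imwrite('pics/fin2.png',cv2.resize(g['frame'][210:270,400:480,::-1],None,fx=10,fy=10,interpolation=cv2.INTER_CUBIC)); cv2.imwrite('pics/fin_scene.png',g['frame'][:,:,::-1])
"
```

```text
clk 22.65 pos [551.71  16.94 142.53] F [ 1.31 -0.28  0.33] open 0.1
yaw of tool y -17.7 zaxis [-0. -0. -1.]
shift in tool axes (cm) [0.04 0.12 9.65]
turn tool z (deg) = -0.09766272415697586
tilt fix deg [-0.03  0.26  0.  ]
rail x,y -116.36053616638496 -0.012685742470898015 F along rail 0.1246571869122245
```

View pics/fin_scene.png

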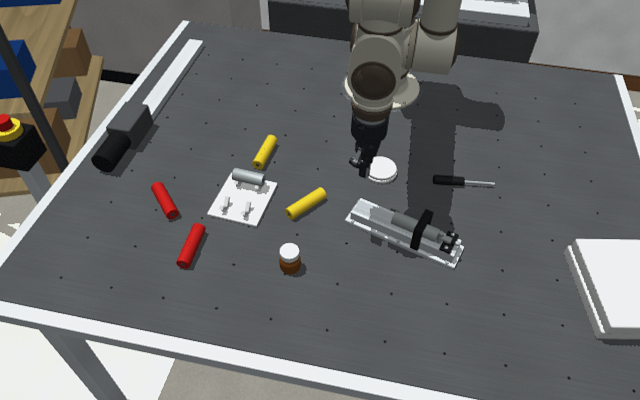

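View pics/fin2.png

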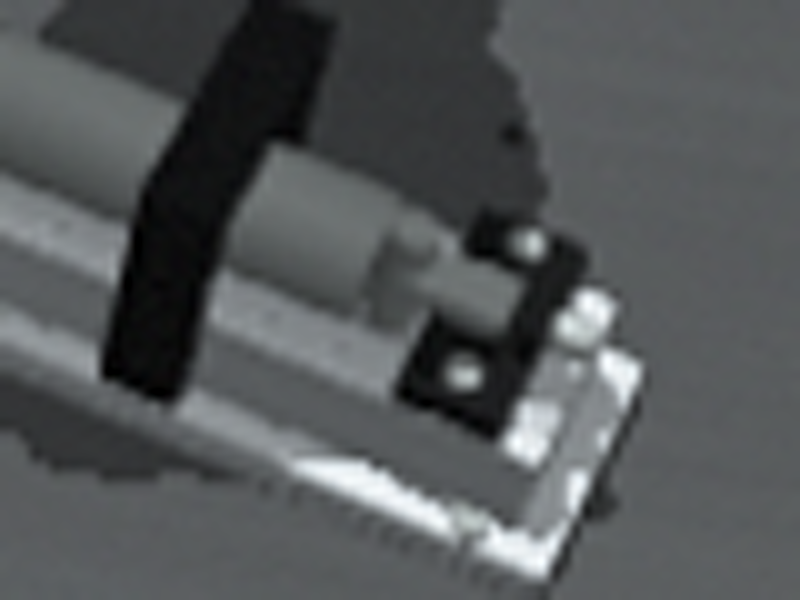

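The roller's front is against the pin at crop (375,258). The short roller (248,177), case (380,168), driver (463,182) and jar (289,258) are at the same pixels as at the start, and the arm is clear. Handing in.

```bash
python3 -c "
from plant import ctrl
print(ctrl.close_job())"
```

```text
the job is handed in; nothing more can be done
None
```

I laid the long roller in the groove in front of the bridge, released it, and pushed it under the bridge onto the datum pin. I then backed away and handed the job in at about 23 s; no verdict was reported.

- **Press on the pin:** sliding took about 4.8 N. At the pin the arm stalled, and I held it there for about 1.4 s at 7.6 to 9.1 N total. That leaves roughly 3 to 4 N on the pin, worked out from wrist-force readings with about 1 N of noise.
- **Last picture:** the roller's front end is against the pin. The short roller, case, jar and screwdriver are at their starting places. The gripper is about 140 mm up and touching nothing.
- **What disagreed:**
  - My early top-view estimate of the pin's front (x≈69 mm) was about 10 mm off the scene view (x≈80 mm). The later views and the contact itself agreed with the scene view.
  - The measured groove centre line was about 1.3 mm to one side of my camera estimate.
  - The gripper opening read 30.3 mm on the 32 mm roller.
- **Not measured:** I could not check the force left between roller and pin after backing off. I rely on friction keeping it bearing there.

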